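Load the pellet lift and hang it on its upper rung

ROBOT

A 7-joint arm with a two-finger parallel gripper is mounted at the origin on a cart in front of the work surface, level with it; the furniture and walls round the work are solid. World frame = base frame: x ahead of the robot, y to its left, z up, the work surface at z = 0. Lengths are in m, angles in rad, forces in N, time in s.
With the tool pointing down it reaches from about 0.425 to 0.8 m from the base axis. Payload 8.3 kg.
Tool frame: the origin (TCP) lies midway between the tips of the shut fingers; the grasp point (between the pads) lies 19 mm behind it; y points along the fingers, x is the direction in which the jaws open and shut, and the axes are right-handed (so a half turn about y gives the same grasp; the last joint's range is limited). The gripper opens to 85 mm and grips with 20 to 120 N. Pads are 22 mm wide; open, the fingers measure 114 mm over their backs; the gripper's body (76 mm by 85 mm) begins 54 mm behind the grasp point. The pads swing forward as they close: fully open they stand 13 mm farther back than shut.
Start: joints at [1.083, 0.383, 0.016, 1.37, -0.006, 1.388, -0.046], TCP at [0.258, -0.569, 0.231] pointing down, gripper open.
Joint ranges: [-2.95, 2.95], [-0.25, 2.06], [-1.52, 1.56], [0.18, 2.33], [-1.44, 4.58], [0.02, 2.06], [-3.01, 3.01]. Speed limits (rad/s): [2.39, 2.39, 3.01, 3.01, 3.14, 3.14, 3.14].

INTERFACE

Orientations are given as a rotation vector (axis times angle).
In Python, from bench import r gives the robot as it stands. The module is installed in compiled form; this text tells all that it offers.
- The arm moves only by the tool send_rows, never from a script. Its argument "steps" is one flat list of numbers, 6 for each row, row after row: the shift along the tool's x, y, z scaled (see below), then the turn, a rotation vector about the tool's x, y, z scaled (see below). A call has 1 to 5 rows; each row shifts and turns the pose as measured when the row begins, along the tool's axes as they then stand; what a row does not reach is not made up. The controller multiplies each number of a shift by 10 cm and each number of a turn by 8 degrees. A row lasts 1/10 s, in which the tool goes at most 50 mm and 8.59 degrees, less where a joint would pass 70% of its speed; a pose out of reach is approached as far as the arm can. A call with a number of a shift or a turn outside -1 to 1 is refused whole. A call with a gripper value outside its range is refused whole. "fingers" is the closure, from 0 (fully open) to 1 (shut), set as the call begins (left out, the last holds). The fingers move at their own pace and stop on an object; "newtons" is the grip in N (left out, the last holds). Time passes only in rows, so rows that do not move let the fingers close. It gives the time, the measured TCP pose, the force and the opening at its end, in the units of the state.
- r.get_state(): the state, without advancing time (a new reading comes with each control period).
- r.capture(name): name is "scene" or "top" or "wrist"; returns a dict with "img" (400x640x3 uint8, blue, green, red), "fx", "fy", "cx", "cy" (pixels), "R" (3x3) and "t" (3): a world point X has camera coordinates R X + t. Camera axes: x right, y down, z forward; pixel columns grow to the right and rows downward; lengths in m; the calibration is good to about 2 mm. A picture is of the moment at which its call begins. There is no depth.
- r.hand_in(): hands the job in, once; it reports no verdict.
Trained networks look in the newest picture that a camera, given by its name, has taken for a name from the list of things; names that differ only in an ending like _2 or _b are one class to them, and where a whole thing is asked for, a point or a joint stands for the part that bears it (a point fixed in the world has none). Each returns a list of dicts, best first, with "conf" (0 to 1); they miss things now and then, are a little off and sometimes report something else, mostly with a low value. They report only what shows in the picture. A call takes as long as a camera call.
- r.look_for(camera, label): "rect" ([left, top, width, height] in pixels, round what is visible of it).
The state is a dict: "time": time; "joints": joint angles; "dq": joint speeds; "tau": joint torques, N m; "eef_pos": TCP position; "tcp_rot": TCP orientation; "wrist_force": force on the tool from outside, world axes, zero at the start; "torque": the same for the moment, N m; "finger_gap": finger opening in m.
Only numpy, scipy, OpenCV 4.12 (cv2) and the standard library are available. Lean on these libraries where they do the work, as an engineer would, in place of code of your own. Each camera call takes 0.05 s, during which the arm holds its last target. There are 200 camera calls.

TASK

Take every pellet carrier, from the sloped white rack and from the bench, and slide each one, notch end first, onto a free rail of the lowered sample lift until it clicks home at the back. Then raise the loaded carriage by its orange handle past the upper rung of its ladder and let it down so that the pawl hooks onto that rung and carries it, all carriers still fully home. Leave the other things on the bench where they are.

Things in the scene. Friction and masses are not known exactly. Their poses are not given: they have to be found in the camera images.
- carrier_a: pellet carrier (terracotta pellet): aluminium block 96 mm long (x) x 46 wide (y) x 17.5 high, 0.085 kg; a blue grip tab on top, 26 mm long in x, centred at x = 6 mm, 10 mm thick in y, up to 47.5 mm above the underside: pinch it across y. Origin: centre of underside; x to its notch end, z up. Starts in the rack; None if absent
- carrier_b: pellet carrier like carrier_a in all but its grey pellet. The white-ringed pellet lies flush in the top at x = -27 mm, the notch is seen as a window in the top at x = 21 to 43 mm, on the other side of the tab
- carrier_c: pellet carrier like carrier_a in all but its cork-brown pellet. All carriers fit all rails; any free rail will do, in any order
- carrier_d: pellet carrier like carrier_a in all but its white pellet; starts lying flat on the bench to the left of the rack (None if absent)
- notch_a (a point): point of carrier_a on its underside's plane below the middle of the notch: carrier x = 32 mm, y = 0. Under each carrier a T-shaped channel runs from end to end: 18 mm wide between its lips, which are 4 mm thick, and 30 mm wide above them, roof 12.5 mm above the underside; the notch is a hole in that roof near the +x end
- notch_b (a point): the same point of carrier_b
- notch_c (a point): the same point of carrier_c
- notch_d (a point): the same point of carrier_d
- rail_1 (a point): leftmost (+y) of 4 rails: point on the deck's top below its brass detent roller, 27 mm beyond (+x of) the handle's middle, y = 108 mm; moves with the carriage. x: the way a carrier is pushed on, z up. Home: notch point on this point, both x axes the same way (so carrier origin at rail x = -32 mm); a back stop stands 0.5 mm beyond home
- rail_2 (a point): second rail, y = 54 mm, as rail_1. Each T-rail stands on the flat deck on y = 0: neck 14 mm wide and 5.5 high, head 26 wide up to 10.5 mm; it begins with a rounded nose at rail x = -78 mm. Before the nose there is bare deck to x = -172 mm, to set a carrier down flat and in line, then push it along. Play of a carrier on the rail: 2 mm to each side
- rail_3 (a point): third rail, y = -54 mm, as rail_1. The sprung roller stands 6.5 mm above the rail's head; a carrier's leading edge meets it about 25 mm before home, pushing on over it takes about 5 N, then it springs up into the notch and holds the carrier
- rail_4 (a point): rightmost (-y) rail, y = -108 mm, as rail_1
- lift_handle (a point): middle of the orange lifting handle: a bar along the lift's x, 84 mm long, 12 wide (y), 14 high, on two end posts, 60 mm above the deck (to this point), between rails 2 and 3; axes as the lift's, z up. Pinch it across y
- carriage (a joint): height (m) of the carriage: 0 = down on the base, 0.15 = upper stop. Rising, the pawl folds under the next rung and springs out above it: past the first rung at 0.072, past the upper rung at 0.122. Let down after that it rests, pawl on rung, at 0.05 (first) or 0.10 (upper). Let go, it sinks to the last rung passed. Loaded it weighs up to 0.95 kg, friction 1.5 N
- pawl (a joint): angle (rad) of the gravity pawl, two steel hooks with a red counterweight bar, behind the handle: 0 = hooks out, as when free or carrying on a rung; about 1 while folded under a rung
- sample_lift: lift: grey base 275 x 220 mm; at its far side a fixed upright ladder (300 mm tall, 170 wide, plane at x = 118 mm, rungs at heights 50, 100, 150 and, upper, 200 mm) on which the carriage rides: white deck, x = -145 to 57 mm, 272 wide, top 50 mm over the worktop when down, rails open to the front (-x). Origin: base underside below the handle; x to the ladder
- slope_rack: white rack, three compartments side by side along y, 58 mm apart, the middle one at y = 0; origin: centre of its underside. Its floor rises towards +x at 0.20 rad, 36 mm high in the middle; dividers and rims stand 12 to 16 mm above the floor. A carrier lies on the floor, notch end uphill, its tab square to the slope
- pc_tower: black computer tower standing fixed beyond and left of the rack, 330 mm deep (x), 97 wide (y), 275 tall; origin at the centre of its underside. Do not hit it with the arm or gripper
- jar_green: bystander: white screw-top jar, blue lid and green label band, 62 mm across, 92 mm tall; origin at the centre of its underside
- vial_brown: bystander: amber glass vial with black cap, 30 mm across, 64 mm tall; origin at the centre of its underside
- tape: bystander: roll of tan tape lying flat, 96 mm across, 25 mm tall; origin at the centre of its underside
- pen_marker: bystander: white felt marker with red cap, lying, 136 mm long; origin at the centre of its underside
- beaker_1: bystander: empty 100 ml glass beaker, 53 mm across, 69 mm tall; origin at the centre of its underside

How it is judged:
On the way, in this order (a step that is already met when the one before it is completed fails the run):
1. with the carriage still down, every carrier is home on a rail (((distance between notch_a and rail_1 below 0.004 m and angle between the x axis of carrier_a and the x axis of rail_1, either way round below 0.06 rad) or (distance between notch_a and rail_2 below 0.004 m and angle between the x axis of carrier_a and the x axis of rail_2, either way round below 0.06 rad) or (distance between notch_a and rail_3 below 0.004 m and angle between the x axis of carrier_a and the x axis of rail_3, either way round below 0.06 rad) or (distance between notch_a and rail_4 below 0.004 m and angle between the x axis of carrier_a and the x axis of rail_4, either way round below 0.06 rad)) and ((distance between notch_b and rail_1 below 0.004 m and angle between the x axis of carrier_b and the x axis of rail_1, either way round below 0.06 rad) or (distance between notch_b and rail_2 below 0.004 m and angle between the x axis of carrier_b and the x axis of rail_2, either way round below 0.06 rad) or (distance between notch_b and rail_3 below 0.004 m and angle between the x axis of carrier_b and the x axis of rail_3, either way round below 0.06 rad) or (distance between notch_b and rail_4 below 0.004 m and angle between the x axis of carrier_b and the x axis of rail_4, either way round below 0.06 rad)) and ((distance between notch_c and rail_1 below 0.004 m and angle between the x axis of carrier_c and the x axis of rail_1, either way round below 0.06 rad) or (distance between notch_c and rail_2 below 0.004 m and angle between the x axis of carrier_c and the x axis of rail_2, either way round below 0.06 rad) or (distance between notch_c and rail_3 below 0.004 m and angle between the x axis of carrier_c and the x axis of rail_3, either way round below 0.06 rad) or (distance between notch_c and rail_4 below 0.004 m and angle between the x axis of carrier_c and the x axis of rail_4, either way round below 0.06 rad)) and ((distance between notch_d and rail_1 below 0.004 m and angle between the x axis of carrier_d and the x axis of rail_1, either way round below 0.06 rad) or (distance between notch_d and rail_2 below 0.004 m and angle between the x axis of carrier_d and the x axis of rail_2, either way round below 0.06 rad) or (distance between notch_d and rail_3 below 0.004 m and angle between the x axis of carrier_d and the x axis of rail_3, either way round below 0.06 rad) or (distance between notch_d and rail_4 below 0.004 m and angle between the x axis of carrier_d and the x axis of rail_4, either way round below 0.06 rad)) and value of joint carriage below 0.012 m), for 0.2 s.
2. the carriage is raised until the pawl has passed the upper rung (value of joint carriage above 0.122 m), for 0.1 s.
At the end, for the whole second after the job is handed in: Each carrier present has its notch point within 4 mm of a rail's detent point and its long axis within 0.06 rad of the rail; the carriage hangs at rest between 0.096 and 0.104 m with the pawl out (below 0.12 rad), on the upper rung; nothing is held (((distance between notch_a and rail_1 below 0.004 m and angle between the x axis of carrier_a and the x axis of rail_1, either way round below 0.06 rad) or (distance between notch_a and rail_2 below 0.004 m and angle between the x axis of carrier_a and the x axis of rail_2, either way round below 0.06 rad) or (distance between notch_a and rail_3 below 0.004 m and angle between the x axis of carrier_a and the x axis of rail_3, either way round below 0.06 rad) or (distance between notch_a and rail_4 below 0.004 m and angle between the x axis of carrier_a and the x axis of rail_4, either way round below 0.06 rad)) and ((distance between notch_b and rail_1 below 0.004 m and angle between the x axis of carrier_b and the x axis of rail_1, either way round below 0.06 rad) or (distance between notch_b and rail_2 below 0.004 m and angle between the x axis of carrier_b and the x axis of rail_2, either way round below 0.06 rad) or (distance between notch_b and rail_3 below 0.004 m and angle between the x axis of carrier_b and the x axis of rail_3, either way round below 0.06 rad) or (distance between notch_b and rail_4 below 0.004 m and angle between the x axis of carrier_b and the x axis of rail_4, either way round below 0.06 rad)) and ((distance between notch_c and rail_1 below 0.004 m and angle between the x axis of carrier_c and the x axis of rail_1, either way round below 0.06 rad) or (distance between notch_c and rail_2 below 0.004 m and angle between the x axis of carrier_c and the x axis of rail_2, either way round below 0.06 rad) or (distance between notch_c and rail_3 below 0.004 m and angle between the x axis of carrier_c and the x axis of rail_3, either way round below 0.06 rad) or (distance between notch_c and rail_4 below 0.004 m and angle between the x axis of carrier_c and the x axis of rail_4, either way round below 0.06 rad)) and ((distance between notch_d and rail_1 below 0.004 m and angle between the x axis of carrier_d and the x axis of rail_1, either way round below 0.06 rad) or (distance between notch_d and rail_2 below 0.004 m and angle between the x axis of carrier_d and the x axis of rail_2, either way round below 0.06 rad) or (distance between notch_d and rail_3 below 0.004 m and angle between the x axis of carrier_d and the x axis of rail_3, either way round below 0.06 rad) or (distance between notch_d and rail_4 below 0.004 m and angle between the x axis of carrier_d and the x axis of rail_4, either way round below 0.06 rad)) and value of joint carriage between 0.096 and 0.104 m and value of joint pawl below 0.12 rad and velocity of joint carriage between -0.01 and 0.01 m/s); the robot touches nothing.
It fails at once if a bystander is shoved more than 4 cm from its place (distance of any of jar_green, vial_brown, tape, pen_marker, beaker_1 from where it was at the start of the episode above 0.04 m).
Of carrier_a, carrier_b, carrier_c, carrier_d only 3 to 4 are there at a start; the rules pass over those that are not, and their reading is None.
At some moment in a run one of carrier_a, carrier_b, carrier_c, carrier_d may be knocked a few centimetres aside while the robot is not near it.
Once in a run the grip may slacken for a moment while it holds something.
It also fails if it takes over 208 s, if anything falls off the work surface, if the arm or the gripper's body presses on something with over 40 N, if the wrist force passes 120 N, or if a joint passes its speed limit or range.

## Working session

There is one attempt and no reset: what is moved stays moved. The work goes in short steps, Python scripts to look and compute and a tool call to move; the robot and the scene stay as the last step left them, time stands still between calls to the robot, and variables do not carry over. Pictures are saved under pics/ and viewed, about 12 in all and at most 16, crops included, and the job is handed in when it is done.

Besides the shell and the picture viewer there is one more tool, called after "Request:" in YAML: its name, and indented under it one key for each argument. send_rows: Moves the arm, as the interface text tells. Shifts and turns lie within -1 to 1; 1 stands for 10 cm of shift or 8 degrees of turn. Its arguments: {"type":"object","properties":{"steps":{"type":"array"},"fingers":{"type":"number"},"newtons":{"type":"number"}},"required":["steps"]}

```bash
mkdir -p pics; cat > h.py <<'E'
from bench import r
import cv2, numpy as np
from scipy.spatial.transform import Rotation as Ro
np.set_printoptions(precision=4,suppress=True)
def ray(c,u,v,z):
    R=np.array(c["R"]);t=np.array(c["t"]).ravel();C=-R.T@t
    d=R.T@np.array([(u-c["cx"])/c["fx"],(v-c["cy"])/c["fy"],1.]);return C+d*(z-C[2])/d[2]
def proj(c,X):
    p=np.array(c["R"])@np.array(X,float)+np.array(c["t"]).ravel();return np.array([c["fx"]*p[0]/p[2]+c["cx"],c["fy"]*p[1]/p[2]+c["cy"]])
E
python3 - <<'E'
from h import *
s=r.get_state();print(s)
print(Ro.from_rotvec(s["tcp_rot"]).as_matrix())
for n in ["scene","top","wrist"]:
    c=r.capture(n);cv2.imwrite(f"pics/{n}0.png",c["img"]);R=np.array(c["R"]);print(n,c["fx"],c["cx"],c["cy"],-R.T@np.array(c["t"]).ravel(),R.tolist())
E
```

```text
{'time': 0.0, 'joints': array([ 1.0831,  0.3843,  0.0164,  1.3712, -0.0063,  1.3882, -0.0465]), 'dq': array([-0.0002, -0.0003,  0.0004, -0.0002,  0.0005, -0.0004, -0.0002]), 'tau': array([  0.0011, -62.7593,   0.8445, -37.1814,   0.0165,   0.0144,
        -0.    ]), 'eef_pos': array([ 0.2574, -0.569 ,  0.2302]), 'tcp_rot': array([-1.3796,  0.8921, -0.8893]), 'wrist_force': array([0.362 , 0.3758, 0.2507]), 'torque': array([0.0476, 0.0236, 0.0212]), 'finger_gap': 0.08521005803159563}
[[ 0.4122 -0.0009  0.9111]
 [-0.9111  0.0019  0.4122]
 [-0.0021 -1.     -0.    ]]
scene 476.98695946579863 330.50496587356605 194.61582807381495 [-0.5497 -0.7386  1.2621] [[0.5218868930922406, -0.8528895128687335, -0.014613338327115212], [-0.5691069345277553, -0.33537561018447287, -0.75075994643149], [0.6354143277350215, 0.4001283280797888, -0.6604134713776844]]
top 381.4778489367637 313.03865352690065 199.44374150419026 [ 0.2773 -0.0201  1.5038] [[0.10414201460612749, -0.9945276372506681, 0.008319828025910966], [-0.9682092925842463, -0.10329193294959117, -0.22781910003564482], [0.22743176239762794, 0.015670205236077102, -0.9736679301078824]]
wrist 354.8073532702787 317.5027349162222 203.34566886212133 [ 0.3193 -0.5418  0.3731] [[0.4120300336327449, -0.9111676374814968, -0.002188102143222753], [-0.8772138656678266, -0.3973233203719133, 0.26949956023850685], [-0.24642866161368043, -0.10912247932954929, -0.9629980266024768]]
```

View pics/scene0.png

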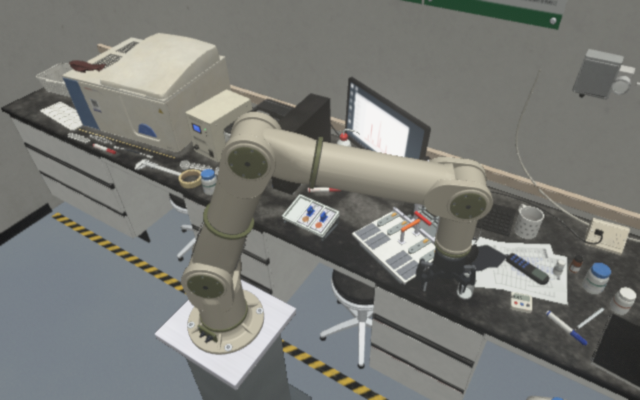

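View pics/top0.png

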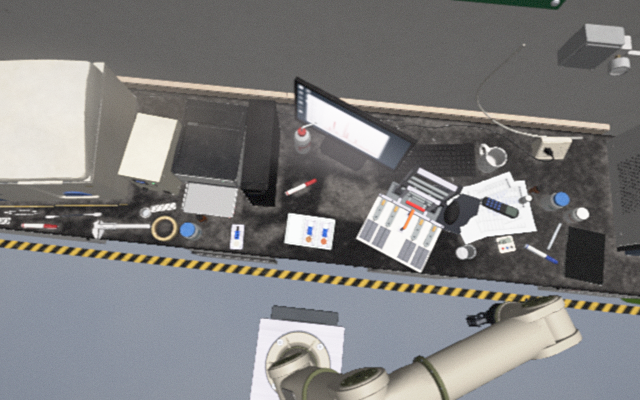

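```bash
python3 - <<'E'
import cv2,numpy as np
im=cv2.imread("pics/top0.png")
a=cv2.resize(im[200:260,215:350],None,fx=5.9,fy=5.9,interpolation=cv2.INTER_CUBIC)
b=cv2.resize(im[160:285,345:480],None,fx=5.9,fy=4.0,interpolation=cv2.INTER_CUBIC)
b=cv2.resize(im[160:285,345:480],None,fx=4.7,fy=4.7,interpolation=cv2.INTER_CUBIC)
cv2.imwrite("pics/c1.png",a);cv2.imwrite("pics/c2.png",b);print(a.shape,b.shape)
E
```

```text
(354, 796, 3) (588, 634, 3)
```

View pics/c1.png

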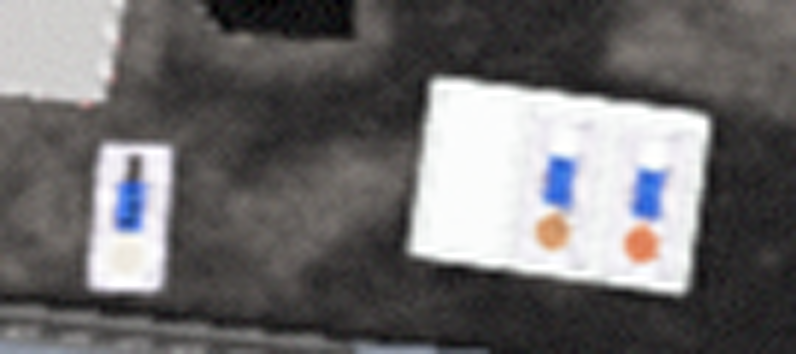

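View pics/c2.png

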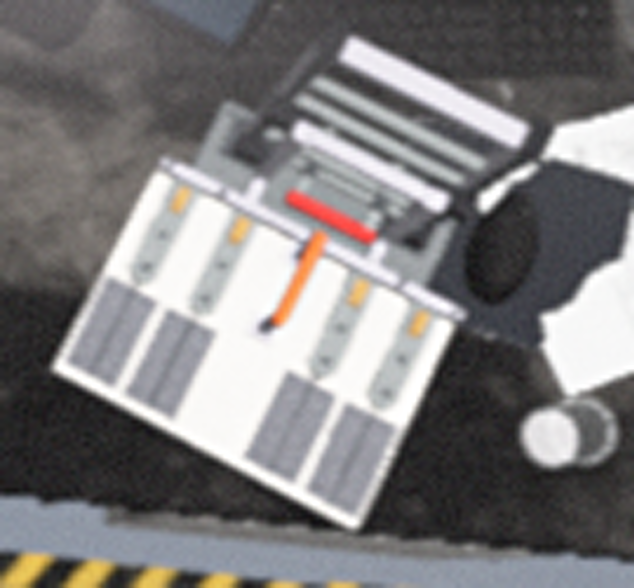

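```bash
python3 - <<'E'
from h import *
from scipy.optimize import least_squares
c=r.capture("top")
pts=[((53,368),(-.145,.136,.05)),((360,530),(-.145,-.136,.05)),((181,192),(.027,.108,.067)),((240,224),(.027,.054,.067)),((358,286),(.027,-.054,.067)),((420,317),(.027,-.108,.067)),((143,278),(-.05,.108,.06)),((202,310),(-.05,.054,.06)),((320,374),(-.05,-.054,.06)),((380,406),(-.05,-.108,.06))]
px=[np.array([345+p[0]/4.7,160+p[1]/4.7]) for p,_ in pts]
def T(q,X):
    x,y,a=q;return np.array([x+np.cos(a)*X[0]-np.sin(a)*X[1],y+np.sin(a)*X[0]+np.cos(a)*X[1],X[2]])
f=lambda q:np.concatenate([proj(c,T(q,X))-p for p,(_,X) in zip(px,pts)])
s=least_squares(f,[.6,-.3,-.4],loss="soft_l1");print("lift",s.x,f(s.x).reshape(-1,2))
P=lambda u,v,z:ray(c,215+u/5.9,200+v/5.9,z)
print("d tab",P(130,205,.04),"corners",[P(*q,.0175) for q in[(102,145),(174,145),(162,292),(88,290)]])
print("d pellet",P(125,258,.0175))
print("d notch",P(136,165,.0175))
print("c tab",P(561,182,.08),"pel",P(552,232,.05),"a tab",P(648,193,.08),"pel",P(641,244,.05))
print("rack corners",[P(*q,.05) for q in[(432,77),(712,113),(688,296),(410,255)]])
for l in ["pc_tower","jar_green","vial_brown","tape","pen_marker","beaker_1"]:
    o=r.look_for("top",l)
    if o: 
        b=o[0]["rect"];print(l,o[0]["conf"],b,ray(c,b[0]+b[2]/2,b[1]+b[3]/2,.03))
E
```

```text
lift [ 0.5673 -0.3594 -0.386 ] [[ 0.4735 -0.3613]
 [-0.1342 -0.7682]
 [ 0.1258  0.8559]
 [ 0.1893  0.5029]
 [ 0.5967  0.366 ]
 [ 0.3043  0.3704]
 [-0.803   0.1675]
 [-0.6956 -0.0807]
 [-0.1977 -0.4305]
 [-0.0177 -0.531 ]]
d tab [0.4493 0.28   0.04  ] corners [array([0.4898, 0.3092, 0.0175]), array([0.4949, 0.2615, 0.0175]), array([0.3973, 0.2552, 0.0175]), array([0.3935, 0.3037, 0.0175])]
d pellet [0.4169 0.2827 0.0175]
d notch [0.4789 0.2847 0.0175]
c tab [0.4881 0.0013 0.08  ] pel [0.4595 0.0041 0.05  ] a tab [ 0.4869 -0.0546  0.08  ] pel [ 0.4578 -0.054   0.05  ]
rack corners [array([0.5528, 0.0934, 0.05  ]), array([ 0.5483, -0.0919,  0.05  ]), array([ 0.4276, -0.0874,  0.05  ]), array([0.435 , 0.0936, 0.05  ])]
jar_green 0.56 [180.5, 223.2, 21.7, 14.2] [0.449  0.4608 0.03  ]
vial_brown 0.53 [196.1, 213.2, 13.2, 11.5] [0.4978 0.4247 0.03  ]
tape 0.63 [152.7, 218.6, 23.3, 19.6] [0.4453 0.5662 0.03  ]
pen_marker 0.74 [458.0, 246.8, 18.9, 10.4] [ 0.4777 -0.6102  0.03  ]
beaker_1 0.6 [455.9, 249.0, 19.7, 12.0] [ 0.4655 -0.6038  0.03  ]
```

```bash
cat >> h.py <<'E'
from scipy.spatial.transform import Slerp
def Rt(yaw,pitch=0):
    # tool z = minus heading(yaw), y = down ; pitch>0: fingers lean toward heading (tool top leans back)
    h=np.array([np.cos(yaw),np.sin(yaw),0]);d=np.array([0,0,-1.])
    y=np.cos(pitch)*d+np.sin(pitch)*h; z=-(np.cos(pitch)*h-np.sin(pitch)*d); x=np.cross(y,z)
    return np.c_[x,y,z]
def plan(way,v=.045,w=8.0,show=True):
    """way: list of (pos,R); prints rows in tool units"""
    s=r.get_state();p=s["eef_pos"];R=Ro.from_rotvec(s["tcp_rot"]);rows=[]
    for P,M in way:
        P=np.array(P);M=Ro.from_matrix(M);ang=np.degrees((R.inv()*M).magnitude())
        n=max(1,int(np.ceil(max(np.linalg.norm(P-p)/v,ang/w)-.02)));sl=Slerp([0,1],Ro.concatenate([R,M]))
        q0,R0=p,R
        for i in range(1,n+1):
            q1=p+(P-p)*i/n;R1=sl(i/n);rows.append(np.r_[R0.inv().apply(q1-q0)/.1,(R0.inv()*R1).as_rotvec()/np.radians(8)]);q0,R0=q1,R1
        p,R=P,M
    rows=np.round(rows,2)+0.
    for i in range(0,len(rows),5): print("[["+",".join(f"{x:g}" for x in rows[i:i+5].ravel())+"]]")
L0=np.array([.5673,-.3594]);LY=-.386
def lift(x,y): return L0+np.array([np.cos(LY)*x-np.sin(LY)*y,np.sin(LY)*x+np.cos(LY)*y])
E
python3 - <<'E'
from h import *
plan([(np.r_[lift(-.03,0),.25],Rt(LY))])
E
```

```text
[[-0.05,-0.01,0.2,0,-0.98,0,-0.02,-0.01,0.21,0,-0.98,0,0.01,-0.01,0.21,0,-0.98,0,0.04,-0.01,0.21,0,-0.98,0,0.06,-0.01,0.2,0,-0.98,0]]
[[0.09,-0.01,0.19,0,-0.98,0,0.12,-0.01,0.18,0,-0.98,0,0.14,-0.01,0.16,0,-0.98,0,0.16,-0.01,0.14,0,-0.98,0,0.18,-0.01,0.12,0,-0.98,0]]
[[0.19,-0.01,0.09,0,-0.98,0,0.2,-0.01,0.06,0,-0.98,0,0.21,-0.01,0.03,0,-0.98,0,0.21,-0.01,0.01,0,-0.98,0,0.21,-0.01,-0.02,0,-0.98,0]]
[[0.2,-0.01,-0.05,0,-0.98,0,0.2,-0.01,-0.08,0,-0.98,0]]
```

Request:
send_rows:
  steps: [-0.05,-0.01,0.2,0,-0.98,0,-0.02,-0.01,0.21,0,-0.98,0,0.01,-0.01,0.21,0,-0.98,0,0.04,-0.01,0.21,0,-0.98,0,0.06,-0.01,0.2,0,-0.98,0]

```text
time: 1.0
eef_pos: [0.3383, -0.5053, 0.236]
tcp_rot: [-1.544, 0.352, -0.349]
wrist_force: [-0.8, -0.1, -0.3]
finger_gap: 0.0856
```

Request:
send_rows:
  steps: [0.09,-0.01,0.19,0,-0.98,0,0.12,-0.01,0.18,0,-0.98,0,0.14,-0.01,0.16,0,-0.98,0,0.16,-0.01,0.14,0,-0.98,0,0.18,-0.01,0.12,0,-0.98,0]

```text
time: 1.5
eef_pos: [0.4234, -0.4345, 0.2414]
tcp_rot: [-1.563, -0.207, 0.211]
wrist_force: [0.9, 0.1, 0.2]
finger_gap: 0.0853
```

Request:
send_rows:
  steps: [0.19,-0.01,0.09,0,-0.98,0,0.2,-0.01,0.06,0,-0.98,0,0.21,-0.01,0.03,0,-0.98,0,0.21,-0.01,0.01,0,-0.98,0,0.21,-0.01,-0.02,0,-0.98,0]

```text
time: 2.0
eef_pos: [0.5057, -0.3626, 0.2468]
tcp_rot: [-1.435, -0.761, 0.766]
wrist_force: [0.3, 0.3, -0.6]
finger_gap: 0.0853
```

Request:
send_rows:
  steps: [0.2,-0.01,-0.05,0,-0.98,0,0.2,-0.01,-0.08,0,-0.98,0]

```text
time: 2.2
eef_pos: [0.5379, -0.3333, 0.2489]
tcp_rot: [-1.341, -0.977, 0.983]
wrist_force: [-0.7, 0.4, -0.3]
finger_gap: 0.0852
```

```bash
python3 - <<'E'
from h import *
import pickle
c=r.capture("wrist");cv2.imwrite("pics/w1.png",c["img"]);pickle.dump(c,open("w1.pkl","wb"))
for y in(.108,.054,-.054,-.108):
    print(proj(c,np.r_[lift(.027,y),.067]),proj(c,np.r_[lift(-.051,y),.0605]))
print([proj(c,np.r_[lift(-.145,y),.05]) for y in(.136,-.136)])
E
```

```text
[409.8591 251.5125] [420.37   172.4385]
[355.332  247.4281] [363.4967 167.9611]
[245.4203 239.1951] [248.8166 158.9328]
[190.0312 235.0462] [191.0046 154.3814]
[array([464.1131,  70.3868]), array([161.8027,  45.058 ])]
```

View pics/w1.png

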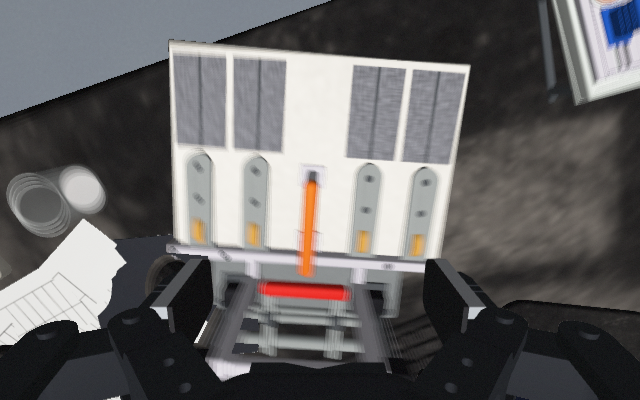

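Request:
send_rows:
  steps: [0,0,0,0,0,0,0,0,0,0,0,0]

```text
time: 2.45
eef_pos: [0.5418, -0.3278, 0.2489]
tcp_rot: [-1.334, -0.992, 0.992]
wrist_force: [0.3, -0.1, 1.4]
finger_gap: 0.0851
```

```bash
python3 - <<'E'
from h import *
import pickle
c=r.capture("wrist");pickle.dump(c,open("w1.pkl","wb"));print(r.get_state()["eef_pos"])
im=c["img"];cv2.imwrite("pics/w2.png",cv2.resize(im[30:270,150:480],None,fx=2.4,fy=2.4,interpolation=cv2.INTER_CUBIC))
h=cv2.cvtColor(im,cv2.COLOR_BGR2HSV)
m=cv2.inRange(h,(10,90,100),(28,255,255))
n,l,s,ce=cv2.connectedComponentsWithStats(m)
print([(s[i].tolist(),ce[i].round(1).tolist()) for i in range(1,n) if s[i][4]>40])
for y in(.108,.054,-.054,-.108):
    print(proj(c,np.r_[lift(.027,y),.067]),proj(c,np.r_[lift(-.051,y),.0605]))
print([proj(c,np.r_[lift(-.145,y),.05]) for y in(.136,-.136)])
E
```

```text
[ 0.5414 -0.3283  0.2488]
[([286, 175, 22, 98, 1381], [296.1, 223.1]), ([181, 212, 11, 24, 218], [185.8, 223.4]), ([237, 218, 11, 23, 214], [241.6, 228.6]), ([345, 228, 12, 23, 210], [351.0, 239.2]), ([399, 233, 13, 23, 215], [405.2, 244.5])]
[401.6441 250.5848] [413.0409 171.6043]
[347.2162 245.7911] [356.28   166.2911]
[237.1231 236.0946] [241.4109 155.5387]
[181.4484 231.191 ] [183.2921 150.0985]
[array([457.8766,  70.1745]), array([155.062 ,  39.6108])]
```

View pics/w2.png

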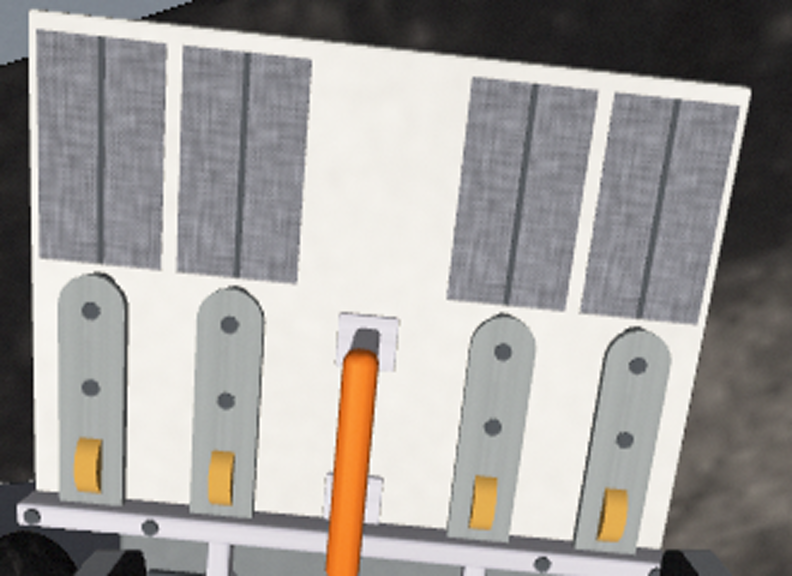

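```bash
python3 - <<'E'
from h import *
import pickle
from scipy.optimize import least_squares
c=pickle.load(open("w1.pkl","rb"))
A=[((32,10),(-.145,-.136,.05)),((750,88),(-.145,.136,.05)),((95,273),(-.051,-.108,.059)),((233,287),(-.051,-.054,.059)),((505,314),(-.051,.054,.059)),((640,328),(-.051,.108,.059)),((101,37),(-.14,-.108,.05)),((247,52),(-.14,-.054,.05)),((535,84),(-.14,.054,.05)),((679,99),(-.14,.108,.05))]
px=[np.array(p)/2.4+[150-.3,30-.3] for p,_ in A]+[np.array(q) for q in[(185.8,223.4),(241.6,228.6),(351,239.2),(405.2,244.5)]]
X=[x for _,x in A]+[(.027,y,.065) for y in(-.108,-.054,.054,.108)]
W=np.ones((14,2));W[6:10]=[1,.05]
def T(q,X):
    x,y,a=q;return np.array([x+np.cos(a)*X[0]-np.sin(a)*X[1],y+np.sin(a)*X[0]+np.cos(a)*X[1],X[2]])
f=lambda q:(W*np.array([proj(c,T(q,x))-p for p,x in zip(px,X)])).ravel()
s=least_squares(f,[.5673,-.3594,-.386],loss="soft_l1");print(s.x);print(f(s.x).reshape(-1,2))
E
```

```text
[ 0.5633 -0.3539 -0.3928]
[[-2.9998 -2.0104]
 [ 1.7209 -1.4274]
 [-1.2381 -0.1973]
 [-0.6183 -0.1644]
 [ 0.8168  0.1696]
 [ 1.2278  0.0553]
 [ 0.1352 -0.1834]
 [ 0.1817 -0.1659]
 [ 0.3273 -0.1813]
 [-0.3928 -0.1724]
 [-0.1679  1.0663]
 [-0.3656  1.147 ]
 [ 0.0924  0.9804]
 [ 0.1588  0.8341]]
```

```bash
sed -i 's/^L0=.*/L0=np.array([.5633,-.3539]);LY=-.3928/' h.py; python3 - <<'E'
from h import *
plan([((.45,.09,.27),Rt(0))])
E
```

```text
[[0.37,-0.02,0.21,0,-0.21,0,0.38,-0.02,0.2,0,-0.21,0,0.39,-0.02,0.19,0,-0.21,0,0.39,-0.02,0.17,0,-0.21,0,0.4,-0.02,0.16,0,-0.21,0]]
[[0.4,-0.02,0.15,0,-0.21,0,0.4,-0.02,0.14,0,-0.21,0,0.41,-0.02,0.13,0,-0.21,0,0.41,-0.02,0.12,0,-0.21,0,0.42,-0.02,0.1,0,-0.21,0]]
```

Request:
send_rows:
  steps: [0.37,-0.02,0.21,0,-0.21,0,0.38,-0.02,0.2,0,-0.21,0,0.39,-0.02,0.19,0,-0.21,0,0.39,-0.02,0.17,0,-0.21,0,0.4,-0.02,0.16,0,-0.21,0]

```text
time: 3.0
eef_pos: [0.4921, -0.1255, 0.256]
tcp_rot: [-1.287, -1.078, 1.086]
wrist_force: [0.1, 0.1, 1.0]
finger_gap: 0.0853
```

Request:
send_rows:
  steps: [0.4,-0.02,0.15,0,-0.21,0,0.4,-0.02,0.14,0,-0.21,0,0.41,-0.02,0.13,0,-0.21,0,0.41,-0.02,0.12,0,-0.21,0,0.42,-0.02,0.1,0,-0.21,0]

```text
time: 3.5
eef_pos: [0.449, 0.0867, 0.2663]
tcp_rot: [-1.235, -1.176, 1.187]
wrist_force: [1.0, 0.2, 0.6]
finger_gap: 0.0854
```

Request:
send_rows:
  steps: [0,0,0,0,0,0,0,0,0,0,0,0,0,0,0,0,0,0]

```text
time: 3.8
eef_pos: [0.4477, 0.0909, 0.2677]
tcp_rot: [-1.236, -1.182, 1.189]
wrist_force: [-0.4, 0.1, 0.3]
finger_gap: 0.0854
```

```bash
python3 - <<'E'
from h import *
import pickle
c=r.capture("wrist");pickle.dump(c,open("w2.pkl","wb"));s=r.get_state();print(s["eef_pos"],s["joints"],Ro.from_rotvec(s["tcp_rot"]).as_matrix())
cv2.imwrite("pics/w3.png",c["img"])
h=cv2.cvtColor(c["img"],cv2.COLOR_BGR2HSV)
m=cv2.inRange(h,(100,140,60),(125,255,255))
n,l,st,ce=cv2.connectedComponentsWithStats(m)
print([(st[i].tolist(),ce[i].round(1).tolist()) for i in range(1,n) if st[i][4]>40])
E
```

```text
[0.4479 0.0903 0.2675] [ 0.5385  0.0448 -0.8311  1.7142  0.045   1.397   1.2353] [[ 0.0357  0.0035 -0.9994]
 [ 0.9993 -0.0106  0.0357]
 [-0.0105 -0.9999 -0.0039]]
[([491, 148, 27, 32, 741], [503.2, 164.6]), ([173, 201, 25, 32, 722], [185.0, 217.1]), ([232, 202, 20, 32, 609], [241.7, 217.2])]
```

View pics/w3.png

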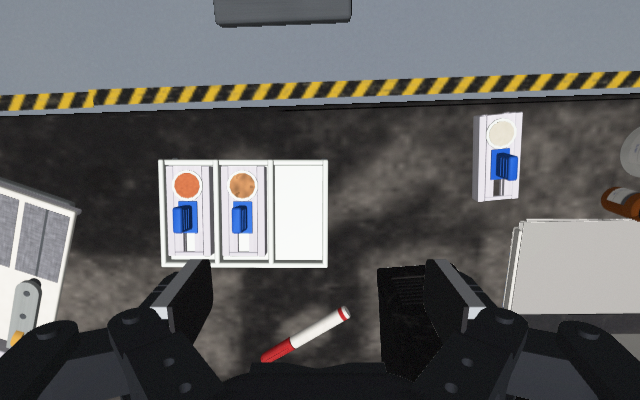

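```bash
python3 - <<'E'
from h import *
import pickle
c=pickle.load(open("w2.pkl","rb"));im=c["img"]
for q in [(377,268),(430,262),(515,222),(520,312)]: print(q,ray(c,*q,0),ray(c,*q,.1),ray(c,*q,.275))
a=cv2.resize(im[150:275,150:280],None,fx=4,fy=4,interpolation=cv2.INTER_CUBIC);b=cv2.resize(im[100:225,465:530],None,fx=4,fy=4,interpolation=cv2.INTER_CUBIC)
cv2.imwrite("pics/w4.png",np.hstack([a,b]))
t=pickle.load(open("w1.pkl","rb"))
E
```

```text
(377, 268) [0.5818 0.1581 0.    ] [0.5324 0.1425 0.1   ] [0.4458 0.1153 0.275 ]
(430, 262) [ 0.5755  0.2244 -0.    ] [0.5276 0.1927 0.1   ] [0.4438 0.1371 0.275 ]
(515, 222) [0.5257 0.3243 0.    ] [0.4899 0.2682 0.1   ] [0.4273 0.17   0.275 ]
(520, 312) [0.6503 0.3451 0.    ] [0.5842 0.2839 0.1   ] [0.4684 0.1769 0.275 ]
```

View pics/w4.png

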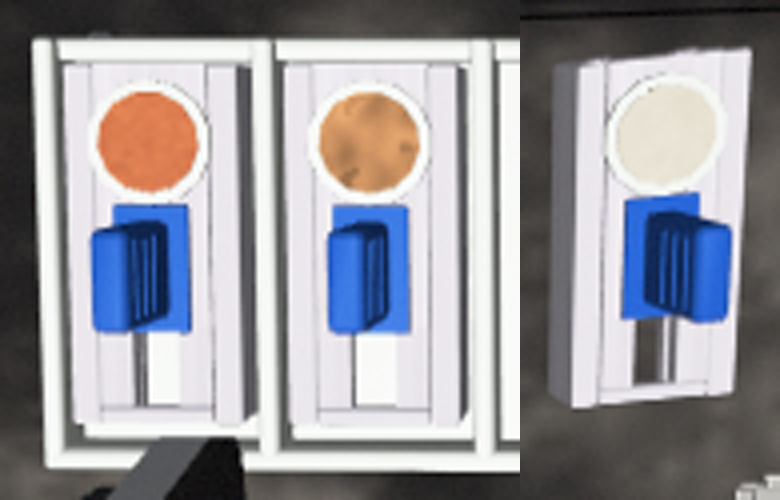

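```bash
python3 - <<'E'
from h import *
import pickle
c=pickle.load(open("w2.pkl","rb"))
D=lambda X,Y,z:ray(c,465+(X-520)/4,100+Y/4,z)
A=lambda X,Y,z:ray(c,150+X/4,150+Y/4,z)
cor=[D(580,63,.0175),D(750,50,.0175),D(735,393,.0175),D(572,405,.0175)]
print("d",np.array(cor),np.mean(cor,0),"tab",D(711,271,.0475),"pel",D(667,134,.0175),"notch",D(670,350,.0175))
e=(cor[3]-cor[0]+cor[2]-cor[1]);print("yaw",np.arctan2(e[1],e[0]))
for n,x in(("a",(111,148)),("c",(345,370))):
    print(n,"tab",A(x[0],280,.0838),"pel",A(x[1],142,.0478))
# edges of a, c: surface lines of carrier sides at low end/high end
for n,q in(("a",((65,65),(207,65),(222,423),(78,423))),("c",((286,65),(430,65),(432,423),(293,423)))):
    print(n,[A(*p,z) for p,z in zip(q,(.044,.044,.0625,.0625))])
print("rack",[A(*p,z) for p,z in(((33,40),.035),((45,468),.06))],ray(c,326,160,.035),ray(c,326,266,.06))
E
```

```text
d [[0.3979 0.2634 0.0175]
 [0.396  0.3082 0.0175]
 [0.4909 0.3154 0.0175]
 [0.493  0.2696 0.0175]] [0.4445 0.2892 0.0175] tab [0.4496 0.2886 0.0475] pel [0.4174 0.2885 0.0175] notch [0.4777 0.2957 0.0175]
yaw 0.07026845076562278
a tab [ 0.4834 -0.0488  0.0838] pel [ 0.4573 -0.0494  0.0478]
c tab [0.4852 0.0082 0.0838] pel [0.4592 0.009  0.0478]
a [array([ 0.4368, -0.0699,  0.044 ]), array([ 0.4381, -0.0327,  0.044 ]), array([ 0.5312, -0.0342,  0.0625]), array([ 0.53  , -0.0727,  0.0625])]
c [array([ 0.4387, -0.012 ,  0.044 ]), array([0.44  , 0.0256, 0.044 ]), array([0.5328, 0.0219, 0.0625]), array([ 0.5317, -0.0152,  0.0625])]
rack [array([ 0.4313, -0.0815,  0.035 ]), array([ 0.544 , -0.0849,  0.06  ])] [0.4372 0.0973 0.035 ] [0.5481 0.0938 0.06  ]
```

```bash
python3 - <<'E'
from h import *
R=Rt(-.033,.2)
plan([((.472,.008,.15),R),((.490,.008,.0588),R)])
E
```

```text
[[-0.2,0.3,-0.07,-0.35,0,-0.02,-0.2,0.3,-0.05,-0.35,0,-0.02,-0.2,0.3,-0.04,-0.35,0,-0.02,-0.2,0.3,-0.02,-0.35,0,-0.02,0,0.31,0,0,0,0]]
[[0,0.31,0,0,0,0,0,0.31,0,0,0,0]]
```

Request:
send_rows:
  steps: [-0.2,0.3,-0.07,-0.35,0,-0.02,-0.2,0.3,-0.05,-0.35,0,-0.02,-0.2,0.3,-0.04,-0.35,0,-0.02,-0.2,0.3,-0.02,-0.35,0,-0.02,0,0,0,0,0,0]
  fingers: 0.45
  newtons: 60

```text
time: 4.35
eef_pos: [0.4741, -0.0016, 0.1459]
tcp_rot: [-1.386, -1.321, 1.069]
wrist_force: [-0.4, -0.4, 0.5]
finger_gap: 0.0471
```

Request:
send_rows:
  steps: [0,0,0,0,0,0,0,0,0,0,0,0]

```text
time: 4.55
eef_pos: [0.4742, -0.0035, 0.1465]
tcp_rot: [-1.388, -1.317, 1.066]
wrist_force: [-0.2, 0.4, -0.4]
finger_gap: 0.0468
```

```bash
python3 - <<'E'
from h import *
c=r.capture("wrist");cv2.imwrite("pics/w5.png",c["img"])
R=Rt(-.033,.2)
plan([((.490,.008,.0588),R)],v=.03)
n=np.array([-np.sin(.2),0,np.cos(.2)])
P=np.array([.4852,.0082,.0838])
print("pred tab top",proj(c,P), "front/back",proj(c,P+.013*np.array([.98,-.03,.2])),proj(c,P-.013*np.array([.98,-.03,.2])))
E
```

```text
[[0.04,0.3,0.01,0.02,-0.05,-0.01,0.04,0.3,0.01,0.02,-0.05,-0.01,0.04,0.3,0.01,0.02,-0.05,-0.01]]
pred tab top [338.4492 216.143 ] front/back [338.6058 236.1311] [338.2873 195.4864]
```

View pics/w5.png

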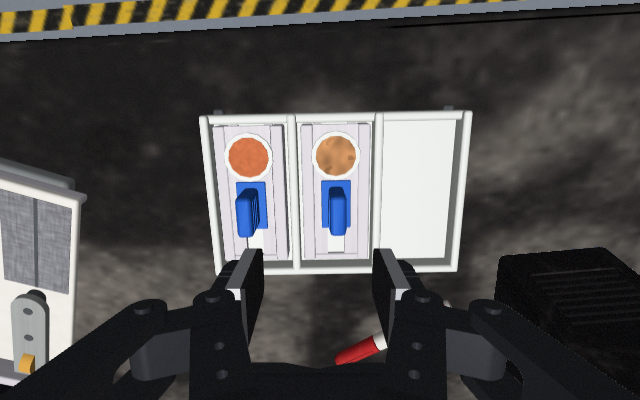

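Request:
send_rows:
  steps: [0.04,0.3,0.01,0.02,-0.05,-0.01,0.04,0.3,0.01,0.02,-0.05,-0.01,0.04,0.28,0.01,0.02,-0.05,-0.01,0,0,0,0,0,0]

```text
time: 5.0
eef_pos: [0.4976, 0.0103, 0.0642]
tcp_rot: [-1.378, -1.338, 1.08]
wrist_force: [-0.2, 0.4, 0.0]
finger_gap: 0.0469
```

```bash
python3 - <<'E'
from h import *
R=Rt(-.033,.2)
plan([((.490,.008,.0588),R)],v=.03)
E
```

```text
[[-0.03,0.04,0.09,0.08,0.01,0.02]]
```

Request:
send_rows:
  steps: [-0.03,0.04,0.09,0.08,0.01,0.02,0,0,0,0,0,0]

```text
time: 5.2
eef_pos: [0.4905, 0.0086, 0.0603]
tcp_rot: [-1.372, -1.33, 1.086]
wrist_force: [-0.2, -0.1, 0.2]
finger_gap: 0.047
```

Request:
send_rows:
  steps: [0,0,0,0,0,0,0,0,0,0,0,0,0,0,0,0,0,0,0,0,0,0,0,0,0,0,0,0,0,0]
  fingers: 1
  newtons: 60

```text
time: 5.7
eef_pos: [0.4927, 0.0076, 0.0646]
tcp_rot: [-1.38, -1.332, 1.084]
wrist_force: [-0.5, 0.4, 0.1]
finger_gap: 0.0089
```

```bash
python3 - <<'E'
from h import *
s=r.get_state();p=s["eef_pos"];print(p,s["finger_gap"],s["wrist_force"])
# lift up, then to above staging rail 3 (y=-.054), level
t=np.r_[lift(-.100+.006,-.054),.05+.022+.06]
plan([(p+[-.02,0,.1],Rt(-.033,.2)),(t,Rt(LY))]); print(t)
E
```

```text
[0.4927 0.0076 0.0646] 0.008877765966453009 [-0.5024  0.3782  0.0911]
[[0,-0.34,0,0.02,0,-0.01,0,-0.34,0,0.02,0,-0.01,0,-0.34,0,0.02,0,-0.01,-0.42,0.03,0.01,0.16,0.29,0.03,-0.42,0.04,-0.01,0.16,0.29,0.03]]
[[-0.42,0.04,-0.02,0.16,0.29,0.03,-0.42,0.04,-0.04,0.16,0.29,0.03,-0.41,0.04,-0.06,0.16,0.29,0.03,-0.41,0.04,-0.07,0.16,0.29,0.03,-0.41,0.04,-0.09,0.16,0.29,0.03]]
[[-0.4,0.04,-0.11,0.16,0.29,0.03,-0.4,0.04,-0.13,0.16,0.29,0.03]]
[ 0.4558 -0.3678  0.132 ]
```

Request:
send_rows:
  steps: [0,-0.34,0,0.02,0,-0.01,0,-0.34,0,0.02,0,-0.01,0,-0.34,0,0.02,0,-0.01,0,0,0,0,0,0]

```text
time: 6.1
eef_pos: [0.4708, 0.0091, 0.1669]
tcp_rot: [-1.366, -1.329, 1.086]
wrist_force: [-0.3, 0.3, -0.2]
finger_gap: 0.0087
```

Request:
send_rows:
  steps: [-0.42,0,0.01,0.16,0.29,0.03,-0.42,0.01,-0.01,0.16,0.29,0.03,-0.42,0.02,-0.02,0.16,0.29,0.03,-0.42,0.02,-0.04,0.16,0.29,0.03,-0.41,0.02,-0.06,0.16,0.29,0.03]

```text
time: 6.6
eef_pos: [0.4613, -0.201, 0.1602]
tcp_rot: [-1.37, -1.098, 0.998]
wrist_force: [0.6, -0.4, -0.4]
finger_gap: 0.0084
```

Request:
send_rows:
  steps: [-0.41,0.02,-0.07,0.16,0.29,0.03,-0.41,0.02,-0.09,0.16,0.29,0.03,-0.4,0.02,-0.11,0.16,0.29,0.03,-0.4,0.02,-0.13,0.16,0.29,0.03,0,0,0,0,0,0]

```text
time: 7.1
eef_pos: [0.4482, -0.3816, 0.1464]
tcp_rot: [-1.364, -0.891, 0.914]
wrist_force: [0.1, 0.4, -0.8]
finger_gap: 0.0083
```

```bash
python3 - <<'E'
from h import *
s=r.get_state();p=s["eef_pos"];print(p,s["finger_gap"],s["wrist_force"])
t=np.r_[lift(-.100+.006,-.054),.05+.028+.03]
plan([(t,Rt(LY))]); print(t)
E
```

```text
[ 0.4482 -0.3816  0.1464] 0.008276844678884489 [ 0.1338  0.4374 -0.8062]
[[0.16,0.38,-0.02,-0.12,-0.11,-0.04]]
[ 0.4558 -0.3678  0.108 ]
```

Request:
send_rows:
  steps: [0.16,0.38,-0.02,-0.12,-0.11,-0.04,0,0,0,0,0,0,0,0,0,0,0,0]

```text
time: 7.4
eef_pos: [0.455, -0.3693, 0.1054]
tcp_rot: [-1.368, -0.912, 0.914]
wrist_force: [-0.1, -0.6, 0.1]
finger_gap: 0.0086
```

```bash
python3 - <<'E'
from h import *
import pickle
s=r.get_state();p=s["eef_pos"];print(p,s["finger_gap"],s["wrist_force"])
c=r.capture("wrist");pickle.dump(c,open("w6.pkl","wb"));cv2.imwrite("pics/w6.png",c["img"])
print(Ro.from_rotvec(s["tcp_rot"]).as_matrix(), Rt(LY))
E
```

```text
[ 0.455  -0.3693  0.1054] 0.008630422071134984 [-0.1023 -0.6093  0.0903]
[[ 0.3852 -0.0021 -0.9228]
 [ 0.9228  0.0013  0.3852]
 [ 0.0004 -1.      0.0024]] [[ 0.3828  0.     -0.9238]
 [ 0.9238  0.      0.3828]
 [ 0.     -1.     -0.    ]]
```

View pics/w6.png

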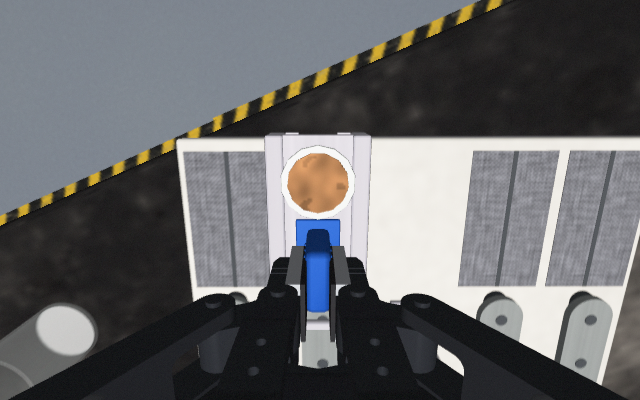

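```bash
cat >> h.py <<'E'
from scipy.optimize import least_squares
def railfit(c,rails,x0=-.135,x1=-.065,verbose=True):
    """refine lateral position and yaw of the lift from the dark centre lines of the pads"""
    g=cv2.cvtColor(c["img"],cv2.COLOR_BGR2GRAY).astype(float);obs=[]
    for y in rails:
        for x in np.linspace(x0,x1,15):
            u,v=proj(c,np.r_[lift(x,y),.05]);
            if not(20<u<620 and 5<v<395):continue
            w=cv2.getRectSubPix(g.astype(np.float32),(25,1),(float(u),float(v))).ravel().astype(float)
            k=np.clip(np.median(w)-w-15,0,None)
            if k.sum()<20 or k.max()>90: continue
            obs.append((x,y,u+(k*(np.arange(25)-12)).sum()/k.sum(),v))
    obs=np.array(obs)
    def f(q):
        a=LY+q[1];o=L0+q[0]*np.array([-np.sin(LY),np.cos(LY)])
        return [proj(c,np.r_[o+[np.cos(a)*x-np.sin(a)*y,np.sin(a)*x+np.cos(a)*y],.05])[0]-u for x,y,u,v in obs]
    s=least_squares(f,[0,0],loss="soft_l1")
    if verbose: print("railfit n",len(obs),"dlat,dyaw",s.x,"rms",np.sqrt(np.mean(np.array(f(s.x))**2)))
    return s.x
E
python3 - <<'E'
from h import *
import pickle
c=pickle.load(open("w6.pkl","rb"))
railfit(c,(-.108,.054,.108));railfit(c,(-.108,));railfit(c,(.054,))
c=pickle.load(open("w1.pkl","rb"));railfit(c,(-.108,-.054,.054,.108))
for y in (-.108,-.054,.054,.108):railfit(c,(y,))
E
```

```text
railfit n 45 dlat,dyaw [ 0.0003 -0.0007] rms 0.07921217724104129
railfit n 15 dlat,dyaw [0.0004 0.0003] rms 0.08465313649177442
railfit n 15 dlat,dyaw [ 0.0003 -0.0011] rms 0.07296061104120354
railfit n 60 dlat,dyaw [0.0002 0.0012] rms 0.14687592363805801
railfit n 15 dlat,dyaw [-0.0002 -0.001 ] rms 0.08919495699616645
railfit n 15 dlat,dyaw [-0.0001 -0.0004] rms 0.05955974294722246
railfit n 15 dlat,dyaw [ 0.0001 -0.0001] rms 0.08393163455283073
railfit n 15 dlat,dyaw [ 0.0001 -0.0013] rms 0.08414137165714018
```

```bash
cat >> h.py <<'E'
def where():
    s=r.get_state();p=s["eef_pos"];d=p[:2]-L0;R=Ro.from_rotvec(s["tcp_rot"]).as_matrix();h=-R[:,2]
    print("t",s["time"],"lift xy",[np.cos(LY)*d[0]+np.sin(LY)*d[1],-np.sin(LY)*d[0]+np.cos(LY)*d[1]],"z",p[2],"yawerr",np.arctan2(h[1],h[0])-LY,"pitch",np.arcsin(-h[2]),"roll",R[2,0],"F",s["wrist_force"],"gap",s["finger_gap"])
E
python3 - <<'E'
from h import *
where()
t=np.r_[lift(-.096,-.054),.050+.028+.008]
plan([(t,Rt(LY))]); print(t)
E
```

```text
t 7.45 lift xy [np.float64(-0.09479467924028084), np.float64(-0.055218369167239295)] z 0.10488017369129007 yawerr -0.0022786159030381836 pitch 0.0038728851980728 roll 0.0009924519609456062 F [ 0.4468  0.3761 -1.1911] gap 0.008815370973649978
[[0.01,0.19,0.01,-0.03,-0.02,0.01]]
[ 0.4539 -0.367   0.086 ]
```

Request:
send_rows:
  steps: [0.01,0.17,0.01,-0.03,-0.02,0.01,0,0,0,0,0,0]

```text
time: 7.65
eef_pos: [0.4549, -0.368, 0.0904]
tcp_rot: [-1.373, -0.916, 0.916]
wrist_force: [-0.5, 0.0, -1.4]
finger_gap: 0.0082
```

Request:
send_rows:
  steps: [0,0.04,0,0,0,0,0,0.04,0,0,0,0,0,0,0,0,0,0]

```text
time: 7.95
eef_pos: [0.4567, -0.3694, 0.0861]
tcp_rot: [-1.378, -0.918, 0.916]
wrist_force: [-0.2, -0.5, 0.3]
finger_gap: 0.0086
```

```bash
python3 - <<'E'
from h import *
where()
E
```

```text
t 7.95 lift xy [np.float64(-0.09257964595793426), np.float64(-0.05508386966282836)] z 0.08606417124159145 yawerr 0.0009643880706217134 pitch -0.007539624719590459 roll -0.004037153339917499 F [-0.1931 -0.4936  0.2528] gap 0.008625362994878306
```

Request:
send_rows:
  steps: [0.01,0.02,0.07,0.05,0,0,0,0.04,0,0,0,0,0,0,0,0,0,0]

```text
time: 8.25
eef_pos: [0.4505, -0.3659, 0.0807]
tcp_rot: [-1.373, -0.914, 0.919]
wrist_force: [0.8, 0.1, -1.5]
finger_gap: 0.0087
```

```bash
python3 - <<'E'
from h import *
where()
E
```

```text
t 8.25 lift xy [np.float64(-0.09963249974113846), np.float64(-0.05429123740425265)] z 0.08072887414661584 yawerr 0.000711564839236678 pitch -0.0013496382533274515 roll -0.004717661440730492 F [ 0.7684  0.085  -1.484 ] gap 0.008680361531947048
```

Request:
send_rows:
  steps: [0,0.03,0,0,0,0,0,0,0,0,0,0]

```text
time: 8.45
eef_pos: [0.4506, -0.366, 0.0777]
tcp_rot: [-1.374, -0.914, 0.919]
wrist_force: [-0.3, -0.2, -0.3]
finger_gap: 0.0086
```

Request:
send_rows:
  steps: [0,0.03,0,0,0,0,0,0,0,0,0,0]

```text
time: 8.65
eef_pos: [0.4512, -0.3666, 0.078]
tcp_rot: [-1.376, -0.914, 0.919]
wrist_force: [1.0, 0.8, -1.7]
finger_gap: 0.0087
```

Request:
send_rows:
  steps: [0,0,-0.2,0.02,0,0.02,0,0,0,0,0,0]

```text
time: 8.85
eef_pos: [0.4699, -0.3744, 0.0785]
tcp_rot: [-1.376, -0.91, 0.922]
wrist_force: [0.4, 0.2, -1.2]
finger_gap: 0.0086
```

```bash
python3 - <<'E'
from h import *
where()
c=r.capture("wrist");cv2.imwrite("pics/w7.png",c["img"]);railfit(c,(-.108,.054,.108))
E
```

```text
t 8.85 lift xy [np.float64(-0.07844989244891426), np.float64(-0.05466833715146392)] z 0.07851078087333407 yawerr 0.00010413768840328297 pitch -0.000804230175942283 roll -0.009395237772266307 F [ 0.3847  0.1744 -1.2025] gap 0.008622323116735898
railfit n 30 dlat,dyaw [ 0.0001 -0.0003] rms 0.3186338087208287
```

Request:
send_rows:
  steps: [0.01,0,-0.2,0,0,-0.04,0,0,-0.2,0,0,0,0,0,0,0,0,0]

```text
time: 9.2
eef_pos: [0.5046, -0.3888, 0.0773]
tcp_rot: [-1.37, -0.91, 0.918]
wrist_force: [1.6, -0.2, 1.6]
finger_gap: 0.009
```

```bash
python3 - <<'E'
from h import *
where()
E
```

```text
t 9.2 lift xy [np.float64(-0.04089573705222551), np.float64(-0.05469537698335156)] z 0.07731084927435211 yawerr -0.0011451488721958558 pitch 0.0031603489705497477 roll -0.003881765409945448 F [ 1.5938 -0.1928  1.5564] gap 0.008959083082581865
```

Request:
send_rows:
  steps: [0,0,-0.2,-0.02,0,-0.02,0,0,-0.2,0,0,0,0,0,0,0,0,0]

```text
time: 9.5
eef_pos: [0.5408, -0.4037, 0.0781]
tcp_rot: [-1.37, -0.913, 0.915]
wrist_force: [3.2, -1.0, 2.1]
finger_gap: 0.0082
```

```bash
python3 - <<'E'
from h import *
where()
E
```

```text
t 9.5 lift xy [np.float64(-0.0017467013187643793), np.float64(-0.05463196516468537)] z 0.07814774644511438 yawerr -0.0012476130825329057 pitch 0.000820689101218025 roll -0.0005087223763182713 F [ 3.2095 -1.0055  2.1464] gap 0.008151347968482436
```

Request:
send_rows:
  steps: [0,0,-0.08,0,0,0,0,0,0,0,0,0]

```text
time: 9.7
eef_pos: [0.5452, -0.4058, 0.0775]
tcp_rot: [-1.365, -0.91, 0.917]
wrist_force: [0.4, 1.1, -0.4]
finger_gap: 0.0084
```

Request:
send_rows:
  steps: [0,0,-0.08,0,0,0,0,0,0,0,0,0]

```text
time: 9.9
eef_pos: [0.5454, -0.4058, 0.078]
tcp_rot: [-1.351, -0.9, 0.922]
wrist_force: [3.5, -0.1, 1.1]
finger_gap: 0.0085
```

```bash
python3 - <<'E'
from h import *
where()
E
```

```text
t 9.9 lift xy [np.float64(0.003296262948211715), np.float64(-0.05479164380639177)] z 0.07797953383738851 yawerr -0.002051381770394378 pitch 0.023378329328305476 roll -1.2227181069801585e-05 F [ 3.46   -0.0554  1.0652] gap 0.00853096754481634
```

Request:
send_rows:
  steps: [0,0,0,0,0,0,0,0,0,0,0,0,0,0,0,0,0,0,0,0,0,0,0,0]
  fingers: 0.45

```text
time: 10.3
eef_pos: [0.5442, -0.4066, 0.0775]
tcp_rot: [-1.351, -0.899, 0.922]
wrist_force: [0.4, 0.3, 0.2]
finger_gap: 0.0471
```

Request:
send_rows:
  steps: [0,-0.3,0.0,0.1,0,0,0,-0.4,0.0,0,0,0,0,-0.4,0,0,0,0,0,-0.4,0,0,0,0,0,0,0,0,0,0]

```text
time: 10.8
eef_pos: [0.548, -0.4085, 0.2297]
tcp_rot: [-1.334, -0.889, 0.927]
wrist_force: [0.9, -0.4, -0.0]
finger_gap: 0.0464
```

```bash
python3 - <<'E'
from h import *
import pickle
where()
c=r.capture("wrist");pickle.dump(c,open("w8.pkl","wb"));cv2.imwrite("pics/w8.png",c["img"])
# predicted home: pellet centre and back end
o=lift(.027-.032-.027,-.054);print("pellet home px",proj(c,np.r_[o,.0675]),"rear",proj(c,np.r_[lift(-.005-.048,-.054),.0675]))
plan([((.46,.0,.23),Rt(-.033))])
E
```

```text
t 10.8 lift xy [np.float64(0.006774508327907701), np.float64(-0.05628654395971697)] z 0.22970064645691884 yawerr -0.003482549240874544 pitch 0.04259815008299363 roll 0.00045867214730815897 F [ 0.9221 -0.3524 -0.0421] gap 0.04644145649460601
pellet home px [320.7726 148.4206] rear [320.7335 123.3704]
[[0.34,0.01,0.24,-0.03,-0.26,0.01,0.35,0.01,0.23,-0.03,-0.26,0.01,0.36,0.01,0.21,-0.03,-0.26,0.01,0.37,0,0.2,-0.03,-0.26,0.01,0.37,0,0.19,-0.03,-0.26,0.01]]
[[0.38,0,0.17,-0.03,-0.26,0.01,0.39,0,0.16,-0.03,-0.26,0.01,0.39,0,0.14,-0.03,-0.26,0.01,0.4,0,0.13,-0.03,-0.26,0.01,0.4,0,0.12,-0.03,-0.26,0.01]]
```

View pics/w8.png

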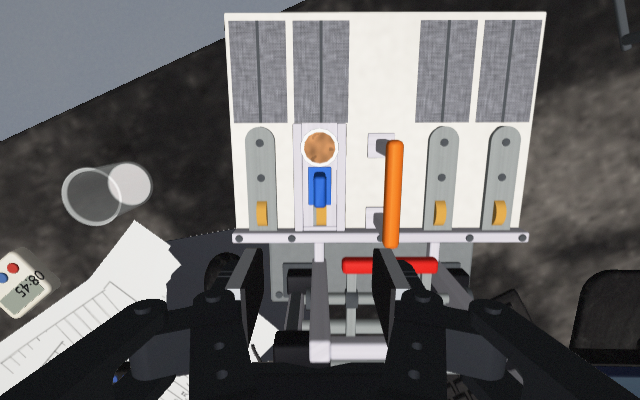

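```bash
python3 - <<'E'
from h import *
plan([((.472,-.05,.16),Rt(-.033,.2))])
E
```

```text
[[0.33,0.08,0.23,-0.19,-0.29,-0.02,0.34,0.08,0.22,-0.19,-0.29,-0.02,0.35,0.08,0.2,-0.19,-0.29,-0.02,0.36,0.07,0.19,-0.19,-0.29,-0.02,0.37,0.07,0.18,-0.19,-0.29,-0.02]]
[[0.37,0.06,0.17,-0.19,-0.29,-0.02,0.38,0.06,0.15,-0.19,-0.29,-0.02,0.39,0.06,0.14,-0.19,-0.29,-0.02,0.39,0.06,0.12,-0.19,-0.29,-0.02]]
```

Request:
send_rows:
  steps: [0.33,0.06,0.23,-0.19,-0.29,-0.02,0.34,0.06,0.22,-0.19,-0.29,-0.02,0.35,0.06,0.2,-0.19,-0.29,-0.02,0.36,0.07,0.19,-0.19,-0.29,-0.02,0.37,0.07,0.18,-0.19,-0.29,-0.02]

```text
time: 11.35
eef_pos: [0.5011, -0.2096, 0.1849]
tcp_rot: [-1.355, -1.124, 1.017]
wrist_force: [0.4, 1.3, 0.5]
finger_gap: 0.0469
```

Request:
send_rows:
  steps: [0.37,0.06,0.17,-0.19,-0.29,-0.02,0.38,0.06,0.15,-0.19,-0.29,-0.02,0.39,0.06,0.14,-0.19,-0.29,-0.02,0.39,0.06,0.12,-0.19,-0.29,-0.02,0,0,0,0,0,0]

```text
time: 11.85
eef_pos: [0.4591, -0.0388, 0.1471]
tcp_rot: [-1.358, -1.329, 1.098]
wrist_force: [-0.0, -0.7, -0.1]
finger_gap: 0.0471
```

Request:
send_rows:
  steps: [0,0,0,0,0,0]

```text
time: 11.95
eef_pos: [0.4582, -0.0387, 0.1463]
tcp_rot: [-1.357, -1.328, 1.1]
wrist_force: [0.4, -0.4, 0.6]
finger_gap: 0.047
```

```bash
cat >> h.py <<'E'
def blues(c):
    h=cv2.cvtColor(c["img"],cv2.COLOR_BGR2HSV)
    m=cv2.inRange(h,(100,140,60),(125,255,255));n,l,st,ce=cv2.connectedComponentsWithStats(m)
    print("blue",[(st[i].tolist(),ce[i].round(1).tolist()) for i in range(1,n) if st[i][4]>150])
def pred(c,P,pitch,yaw):
    P=np.array(P);hx=np.array([np.cos(yaw)*np.cos(pitch),np.sin(yaw)*np.cos(pitch),np.sin(pitch)]);hy=np.array([-np.sin(yaw),np.cos(yaw),0])
    q=np.array([proj(c,P+a*.013*hx+b*.005*hy) for a in(-1,1) for b in(-1,1)]);print("pred top face",q.min(0),q.max(0))
E
python3 - <<'E'
from h import *
c=r.capture("wrist");cv2.imwrite("pics/w9.png",c["img"]);s=r.get_state();print(s["eef_pos"],s["finger_gap"])
blues(c);pred(c,(.4834,-.0488,.0838),.2,-.033)
R=Rt(-.033,.2)
plan([((.488,-.049,.0565),R)],v=.03)
E
```

```text
[ 0.4581 -0.0384  0.1462] 0.04699440016711176
blue [([290, 202, 28, 55, 1371], [303.1, 226.6])]
pred top face [295.1519 219.5152] [311.2983 258.582 ]
[[-0.02,0.23,-0.03,-0.02,0.02,0.01,-0.02,0.23,-0.03,-0.02,0.02,0.01,-0.02,0.23,-0.03,-0.02,0.02,0.01,-0.02,0.23,-0.03,-0.02,0.02,0.01]]
```

Request:
send_rows:
  steps: [-0.02,0.23,-0.02,-0.02,0.02,0.01,-0.02,0.23,-0.02,-0.02,0.02,0.01,-0.02,0.23,-0.02,-0.02,0.02,0.01,-0.03,0.21,-0.02,0,0.02,0.01,0,0,0,0,0,0]

```text
time: 12.5
eef_pos: [0.486, -0.0553, 0.0563]
tcp_rot: [-1.378, -1.314, 1.08]
wrist_force: [-0.5, 1.2, 0.4]
finger_gap: 0.0469
```

```bash
python3 - <<'E'
from h import *
plan([((.488,-.049,.057),Rt(-.033,.2))],v=.03);print(r.get_state()["eef_pos"])
E
```

```text
[[0.06,0,-0.02,-0.03,-0.09,-0.03]]
[ 0.486  -0.0553  0.0563]
```

Request:
send_rows:
  steps: [0.06,0,-0.02,0.03,-0.09,-0.03,0,0,0,0,0,0]

```text
time: 12.7
eef_pos: [0.4886, -0.05, 0.0571]
tcp_rot: [-1.365, -1.321, 1.088]
wrist_force: [0.9, 0.3, 0.4]
finger_gap: 0.0468
```

Request:
send_rows:
  steps: [0,0,0,0,0,0,0,0,0,0,0,0,0,0,0,0,0,0,0,0,0,0,0,0,0,0,0,0,0,0]
  fingers: 1
  newtons: 80

```text
time: 13.2
eef_pos: [0.49, -0.0505, 0.0602]
tcp_rot: [-1.37, -1.323, 1.088]
wrist_force: [0.3, -0.1, -0.8]
finger_gap: 0.0082
```

```bash
python3 - <<'E'
from h import *
s=r.get_state();p=s["eef_pos"];print(p,s["finger_gap"],s["wrist_force"])
t=np.r_[lift(-.100,-.108),.115]
plan([(p+[-.02,0,.1],Rt(-.033,.2)),(np.r_[lift(-.12,-.05),.16],Rt(LY)),(t,Rt(LY))]); print(t)
E
```

```text
[ 0.49   -0.0505  0.0602] 0.008235891052697964 [ 0.3103 -0.056  -0.7504]
[[0,-0.34,0,-0.01,0,0,0,-0.34,0,-0.01,0,0,0,-0.34,0,-0.01,0,0,-0.44,-0.01,0.04,0.2,0.37,0.04,-0.44,0,0.02,0.2,0.37,0.04]]
[[-0.44,0,-0.01,0.2,0.37,0.04,-0.44,0,-0.03,0.2,0.37,0.04,-0.43,0,-0.05,0.2,0.37,0.04,-0.43,0,-0.07,0.2,0.37,0.04,-0.43,0,-0.1,0.2,0.37,0.04]]
[[-0.29,0.22,-0.1,0,0,0,-0.29,0.22,-0.1,0,0,0]]
[ 0.4296 -0.4154  0.115 ]
```

```bash
python3 - <<'E'
from h import *
s=r.get_state();p=s["eef_pos"]
t=np.r_[lift(-.100,.108),.110]
plan([(p+[-.02,0,.08],Rt(-.033,.2)),(t,Rt(LY))]); print(t)
E
```

```text
[[0,-0.41,0.02,-0.02,0,0,0,-0.41,0.02,-0.02,0,0,-0.41,0.1,-0.1,0.35,0.64,0.06,-0.4,0.1,-0.14,0.35,0.64,0.06,-0.38,0.09,-0.18,0.35,0.64,0.06]]
[[-0.36,0.08,-0.22,0.35,0.64,0.06]]
[ 0.5123 -0.2158  0.11  ]
```

Request:
send_rows:
  steps: [0,-0.41,0.02,0,0,0,0,-0.45,0.02,0,0,0,0,0,0,0,0,0]

```text
time: 13.5
eef_pos: [0.4687, -0.0488, 0.1451]
tcp_rot: [-1.365, -1.324, 1.087]
wrist_force: [0.6, -0.2, -1.0]
finger_gap: 0.0082
```

Request:
send_rows:
  steps: [-0.41,0.07,-0.1,0.35,0.64,0.06,-0.4,0.07,-0.14,0.35,0.64,0.06,-0.38,0.07,-0.18,0.35,0.64,0.06,-0.36,0.06,-0.22,0.35,0.64,0.06,0,0,0,0,0,0]

```text
time: 14.0
eef_pos: [0.5094, -0.2204, 0.1235]
tcp_rot: [-1.369, -0.898, 0.914]
wrist_force: [-0.3, -0.1, -1.0]
finger_gap: 0.0084
```

```bash
python3 - <<'E'
from h import *
where()
plan([(np.r_[lift(-.101,.108),.095],Rt(LY))])
E
```

```text
t 14.0 lift xy [np.float64(-0.10085050209049957), np.float64(0.1026868003920675)] z 0.12348257801409122 yawerr -0.011155839306515924 pitch 0.009034000599234256 roll -0.00528514124868118 F [-0.2645 -0.1115 -0.956 ] gap 0.008373355763400694
[[0.05,0.28,0,-0.06,-0.08,-0.04]]
```

Request:
send_rows:
  steps: [0.05,0.28,0,-0.06,-0.08,-0.04,0,0,0,0,0,0,0,0,0,0,0,0]

```text
time: 14.3
eef_pos: [0.5112, -0.2173, 0.0929]
tcp_rot: [-1.367, -0.912, 0.913]
wrist_force: [0.1, 0.6, -1.0]
finger_gap: 0.0085
```

```bash
python3 - <<'E'
from h import *
where()
c=r.capture("wrist");cv2.imwrite("pics/w10.png",c["img"]);railfit(c,(-.108,.054));
plan([(np.r_[lift(-.101,.108),.077],Rt(LY))])
E
```

```text
t 14.3 lift xy [np.float64(-0.10042840016093182), np.float64(0.10627965765943256)] z 0.0929195486055261 yawerr -0.0029199586613130046 pitch 0.00358840625061178 roll 0.001568471157008977 F [ 0.1326  0.5557 -1.0435] gap 0.008509914016380798
railfit n 15 dlat,dyaw [0.0001 0.0001] rms 0.06473929529621764
[[0.02,0.16,0,-0.03,-0.02,0.01]]
```

Request:
send_rows:
  steps: [0.02,0.16,0,-0.03,-0.02,0,0,0,0,0,0,0]

```text
time: 14.55
eef_pos: [0.5121, -0.2151, 0.0788]
tcp_rot: [-1.371, -0.917, 0.914]
wrist_force: [0.3, -0.1, -0.9]
finger_gap: 0.0084
```

Request:
send_rows:
  steps: [0,0.03,0.01,0,0,0,0,0,0,0,0,0]

```text
time: 14.75
eef_pos: [0.5122, -0.2147, 0.0782]
tcp_rot: [-1.374, -0.919, 0.914]
wrist_force: [-0.3, -0.7, -0.8]
finger_gap: 0.0085
```

```bash
python3 - <<'E'
from h import *
where()
E
```

```text
t 14.75 lift xy [np.float64(-0.10051557337538063), np.float64(0.10897584312542587)] z 0.07819838578775105 yawerr 0.001319485175433066 pitch -0.005255643237741609 roll -8.347245763884459e-05 F [-0.2637 -0.6765 -0.7703] gap 0.008475682231090482
```

Request:
send_rows:
  steps: [-0.01,0.03,0,0.03,0,0,0,0,0,0,0,0]

```text
time: 14.95
eef_pos: [0.5125, -0.2161, 0.0767]
tcp_rot: [-1.372, -0.918, 0.916]
wrist_force: [0.6, 0.9, -1.3]
finger_gap: 0.0088
```

```bash
python3 - <<'E'
from h import *
where()
E
```

```text
t 14.95 lift xy [np.float64(-0.0996680498076224), np.float64(0.10790564314405462)] z 0.0767010493703885 yawerr 0.001408878767239441 pitch -0.0031091910875010466 roll -0.0005689121731181079 F [ 0.6392  0.9418 -1.2855] gap 0.00877811104299049
```

Request:
send_rows:
  steps: [0,0.03,0.01,0,0,0,0,0,0,0,0,0]

```text
time: 15.15
eef_pos: [0.5128, -0.2161, 0.0752]
tcp_rot: [-1.375, -0.919, 0.915]
wrist_force: [-2.2, 0.4, 1.8]
finger_gap: 0.0086
```

Request:
send_rows:
  steps: [0,0.03,0.0,0,0,0,0,0,0,0,0,0]

```text
time: 15.35
eef_pos: [0.5142, -0.2166, 0.0745]
tcp_rot: [-1.378, -0.92, 0.914]
wrist_force: [-1.0, 0.3, 0.2]
finger_gap: 0.0085
```

```bash
python3 - <<'E'
from h import *
where()
E
```

```text
t 15.35 lift xy [np.float64(-0.09792224215628088), np.float64(0.10799356615813632)] z 0.07450067844856537 yawerr 0.0009127122663150633 pitch -0.009406191795402167 roll -0.0012964813407447262 F [-1.0192  0.2846  0.2005] gap 0.008480627973060042
```

Request:
send_rows:
  steps: [0,0,-0.15,0.06,0,0,0,0,0,0,0,0]

```text
time: 15.55
eef_pos: [0.5278, -0.2228, 0.0743]
tcp_rot: [-1.371, -0.915, 0.917]
wrist_force: [2.5, -1.1, -6.0]
finger_gap: 0.0084
```

```bash
python3 - <<'E'
from h import *
where()
E
```

```text
t 15.55 lift xy [np.float64(-0.08293324666242924), np.float64(0.10753120213465267)] z 0.07429830088101616 yawerr 0.0005369382383078602 pitch -0.0005398429385913543 roll -0.0018841516655475066 F [ 2.5425 -1.1067 -6.0362] gap 0.00835467722131814
```

Request:
send_rows:
  steps: [0.0,0.015,-0.15,0,0,0,0,0,0,0,0,0]

```text
time: 15.75
eef_pos: [0.5413, -0.2278, 0.0735]
tcp_rot: [-1.37, -0.914, 0.917]
wrist_force: [1.5, -0.1, 1.3]
finger_gap: 0.0084
```

```bash
python3 - <<'E'
from h import *
where()
E
```

```text
t 15.75 lift xy [np.float64(-0.0685663233378927), np.float64(0.108035990733036)] z 0.07349015606364957 yawerr 0.0006442293654562725 pitch 0.001179091529577936 roll -0.0017213895075906538 F [ 1.5273 -0.0988  1.3288] gap 0.00842162471809058
```

Good; sliding on.

Request:
send_rows:
  steps: [0,0,-0.2,0,0,0,0,0,-0.2,0,0,0,0,0,0,0,0,0]

```text
time: 16.05
eef_pos: [0.5782, -0.2428, 0.0734]
tcp_rot: [-1.369, -0.914, 0.918]
wrist_force: [1.0, -0.4, 2.0]
finger_gap: 0.0084
```

Request:
send_rows:
  steps: [0,0,-0.15,0,0,0,0,0,-0.15,0,0,0,0,0,0,0,0,0]

```text
time: 16.35
eef_pos: [0.605, -0.2532, 0.0736]
tcp_rot: [-1.367, -0.914, 0.919]
wrist_force: [0.4, -0.2, -0.4]
finger_gap: 0.0083
```

```bash
python3 - <<'E'
from h import *
where()
E
```

```text
t 16.35 lift xy [np.float64(-2.283158326225193e-05), np.float64(0.10898203406441517)] z 0.07363500984883661 yawerr 0.0017257007494380083 pitch 0.0030407798812762347 roll -0.0013599506434580633 F [ 0.4453 -0.2002 -0.389 ] gap 0.008287370063547158
```

Push to the stop.

Request:
send_rows:
  steps: [0,0,-0.07,0,0,0,0,0,0,0,0,0]

```text
time: 16.55
eef_pos: [0.6073, -0.2537, 0.0732]
tcp_rot: [-1.36, -0.909, 0.923]
wrist_force: [1.2, -1.0, 1.8]
finger_gap: 0.0085
```

Request:
send_rows:
  steps: [0,0,-0.07,0,0,0,0,0,0,0,0,0]

```text
time: 16.75
eef_pos: [0.6073, -0.2535, 0.0739]
tcp_rot: [-1.349, -0.901, 0.929]
wrist_force: [0.9, -0.9, -0.9]
finger_gap: 0.0085
```

```bash
python3 - <<'E'
from h import *
where()
E
```

```text
t 16.75 lift xy [np.float64(0.0022302686541621902), np.float64(0.10957981061061654)] z 0.07390733302335067 yawerr 0.003397492997885776 pitch 0.025320309425329257 roll -0.0037705885367490533 F [ 0.8721 -0.9433 -0.8582] gap 0.008519935729116947
```

Stopped at the back stop. Release, rise, check numerically.

Request:
send_rows:
  steps: [0,0,0,0,0,0,0,0,0,0,0,0,0,0,0,0,0,0,0,0,0,0,0,0]
  fingers: 0.45

```text
time: 17.15
eef_pos: [0.6065, -0.2533, 0.0735]
tcp_rot: [-1.349, -0.901, 0.93]
wrist_force: [0.0, -0.8, -1.2]
finger_gap: 0.047
```

Request:
send_rows:
  steps: [0,-0.3,0.02,-0.1,0,0,0,-0.4,0.02,-0.09,0,0,0,-0.4,0,0,0,0,0,-0.4,0,0,0,0,0,0,0,0,0,0]

```text
time: 17.65
eef_pos: [0.6031, -0.2515, 0.226]
tcp_rot: [-1.369, -0.915, 0.921]
wrist_force: [1.1, -0.0, 0.1]
finger_gap: 0.0467
```

```bash
cat >> h.py <<'E'
def pellets(c,rails):
    hs=cv2.cvtColor(c["img"],cv2.COLOR_BGR2HSV)
    g=cv2.GaussianBlur(cv2.cvtColor(c["img"],cv2.COLOR_BGR2GRAY),(3,3),0)
    for y in rails:
        u,v=proj(c,np.r_[lift(-.032,y),.0675]);e=np.linalg.norm(proj(c,np.r_[lift(-.022,y),.0675])-[u,v])/10
        W=int(25*e);x0,y0=int(u)-W,int(v)-W
        k=cv2.inRange(hs[max(y0,0):y0+2*W,max(x0,0):x0+2*W],(3,60,80),(25,255,255))
        n,l,st,ce=cv2.connectedComponentsWithStats(k);o=[(st[i][4],(ce[i]+[max(x0,0),max(y0,0)]).round(1)) for i in range(1,n) if st[i][4]>60]
        print("rail y",y,"pred",(u,v),"px/mm",e,"found",o)
E
python3 - <<'E'
from h import *
where()
c=r.capture("wrist");cv2.imwrite("pics/w11.png",c["img"])
pellets(c,(.108,-.054));railfit(c,(.054,-.108))
plan([((.42,.24,.20),Rt(.066))])
E
```

```text
t 17.65 lift xy [np.float64(-0.0024639392163340323), np.float64(0.1098081619126991)] z 0.22602849893902538 yawerr 0.003810387670981852 pitch 0.001994275819103365 roll -0.0030196679812642957 F [ 1.0737 -0.0354  0.1031] gap 0.04671002044518004
rail y 0.108 pred (np.float64(316.93006311639795), np.float64(152.25661829006432)) px/mm 1.1724257773758255 found [(np.int32(773), array([317.8, 151.1]))]
rail y -0.054 pred (np.float64(125.99855042114822), np.float64(151.4791077093861)) px/mm 1.182991329121259 found [(np.int32(761), array([123.1, 150.1]))]
railfit n 30 dlat,dyaw [0.0001 0.0002] rms 0.059310793915335204
[[0.32,0.02,0.3,0,-0.27,0,0.33,0.02,0.28,0,-0.27,0,0.34,0.02,0.27,0,-0.27,0,0.35,0.02,0.26,0,-0.27,0,0.36,0.02,0.24,0,-0.27,0]]
[[0.37,0.02,0.23,0,-0.27,0,0.38,0.02,0.22,0,-0.27,0,0.39,0.02,0.2,0,-0.27,0,0.39,0.02,0.19,0,-0.27,0,0.4,0.02,0.17,0,-0.27,0]]
[[0.41,0.02,0.16,0,-0.27,0,0.41,0.02,0.14,0,-0.27,0]]
```

Request:
send_rows:
  steps: [0.32,0.02,0.3,0,-0.27,0,0.33,0.02,0.28,0,-0.27,0,0.34,0.02,0.27,0,-0.27,0,0.35,0.02,0.26,0,-0.27,0,0.36,0.02,0.24,0,-0.27,0]

```text
time: 18.2
eef_pos: [0.5223, -0.0497, 0.2053]
tcp_rot: [-1.293, -1.044, 1.062]
wrist_force: [0.5, 0.8, 1.0]
finger_gap: 0.0473
```

Request:
send_rows:
  steps: [0.37,0.02,0.23,0,-0.27,0,0.38,0.02,0.22,0,-0.27,0,0.39,0.02,0.2,0,-0.27,0,0.39,0.02,0.19,0,-0.27,0,0.4,0.02,0.17,0,-0.27,0]

```text
time: 18.7
eef_pos: [0.4397, 0.1612, 0.1902]
tcp_rot: [-1.203, -1.184, 1.21]
wrist_force: [-0.0, 0.8, -0.6]
finger_gap: 0.0468
```

Request:
send_rows:
  steps: [0.41,0.02,0.16,0,-0.27,0,0.41,0.02,0.14,0,-0.27,0,0,0,0,0,0,0,0,0,0,0,0,0]

```text
time: 19.1
eef_pos: [0.4017, 0.251, 0.1828]
tcp_rot: [-1.155, -1.247, 1.278]
wrist_force: [0.7, -1.0, -0.1]
finger_gap: 0.0467
```

```bash
python3 - <<'E'
from h import *
c=r.capture("wrist");cv2.imwrite("pics/w12.png",c["img"]);s=r.get_state();print(s["eef_pos"],Ro.from_rotvec(s["tcp_rot"]).as_matrix(),s["joints"])
import pickle;pickle.dump(c,open("w12.pkl","wb"))
blues(c);pred(c,(.4502,.2890,.0475),0,.066);print("pel",proj(c,(.4174,.287,.0175)))
E
```

```text
[0.4015 0.2513 0.1829] [[-0.077  -0.0244 -0.9967]
 [ 0.997  -0.0016 -0.077 ]
 [ 0.0003 -0.9997  0.0244]] [ 0.2201  0.2047 -0.933   1.7919  0.1576  1.2503  0.892 ]
blue [([346, 226, 22, 43, 800], [356.4, 245.5]), ([553, 244, 87, 74, 4826], [595.5, 280.5])]
pred top face [352.1854 241.1719] [365.2362 270.0529]
pel [356.5219 208.9447]
```

View pics/w12.png

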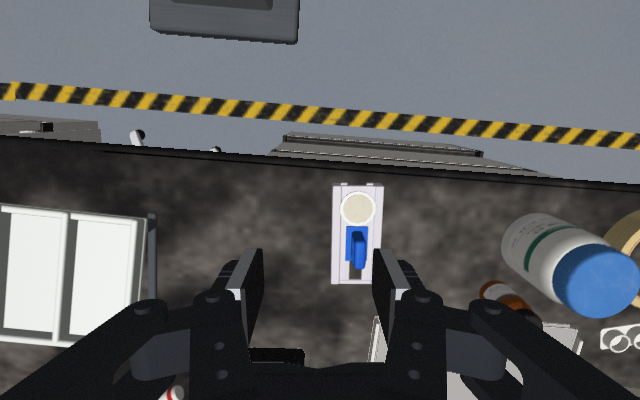

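```bash
python3 - <<'E'
from h import *
plan([((.445,.2895,.09),Rt(.069)),((.4495,.2895,.024),Rt(.069))],v=.035)
E
```

```text
[[0.09,0.23,-0.12,-0.04,0.01,0,0.09,0.23,-0.12,-0.04,0.01,0,0.09,0.23,-0.12,-0.04,0.01,0,0.09,0.23,-0.12,-0.04,0.01,0,0,0.33,-0.02,0,0,0]]
[[0,0.33,-0.02,0,0,0]]
```

Request:
send_rows:
  steps: [0.09,0.23,-0.12,-0.04,0.01,0,0.09,0.23,-0.12,-0.04,0.01,0,0.09,0.23,-0.12,-0.04,0.01,0,0.09,0.23,-0.12,-0.04,0.01,0,0,0,0,0,0,0]

```text
time: 19.65
eef_pos: [0.4514, 0.2835, 0.0849]
tcp_rot: [-1.184, -1.249, 1.254]
wrist_force: [-0.1, -0.2, 1.1]
finger_gap: 0.0472
```

```bash
python3 - <<'E'
from h import *
print(r.get_state()["eef_pos"]);plan([((.4495,.2895,.023),Rt(.069))],v=.035)
E
```

```text
[0.4514 0.2835 0.0849]
[[0.03,0.31,0.01,0,-0.04,-0.01,0.03,0.31,0.01,0,-0.04,-0.01]]
```

Request:
send_rows:
  steps: [0.03,0.31,0.01,0,-0.04,-0.01,0.03,0.29,0.01,0,-0.04,-0.01,0,0,0,0,0,0]

```text
time: 19.95
eef_pos: [0.4512, 0.2853, 0.0241]
tcp_rot: [-1.18, -1.253, 1.257]
wrist_force: [-0.1, -0.5, -0.4]
finger_gap: 0.0465
```

```bash
python3 - <<'E'
from h import *
print(r.get_state()["eef_pos"]);plan([((.4495,.2895,.023),Rt(.069))],v=.035)
E
```

```text
[0.4512 0.2853 0.0241]
[[0.04,0.01,0.01,-0.01,-0.05,-0.02]]
```

Request:
send_rows:
  steps: [0.04,0.02,0.01,-0.01,-0.05,-0.02,0,0,0,0,0,0]

```text
time: 20.15
eef_pos: [0.4511, 0.2883, 0.0243]
tcp_rot: [-1.178, -1.26, 1.257]
wrist_force: [-0.5, -0.1, 0.1]
finger_gap: 0.0469
```

Request:
send_rows:
  steps: [0,0,0,0,0,0,0,0,0,0,0,0,0,0,0,0,0,0,0,0,0,0,0,0,0,0,0,0,0,0]
  fingers: 1
  newtons: 80

```text
time: 20.65
eef_pos: [0.4536, 0.2889, 0.0288]
tcp_rot: [-1.181, -1.264, 1.252]
wrist_force: [0.3, -0.6, -1.5]
finger_gap: 0.008
```

```bash
python3 - <<'E'
from h import *
s=r.get_state();p=s["eef_pos"];print(p,s["finger_gap"],s["wrist_force"])
t=np.r_[lift(-.101,.054),.12]
plan([(p+[0,0,.14],Rt(.069)),(np.r_[lift(-.12,.07),.15],Rt(LY))]); print(t)
E
```

```text
[0.4536 0.2889 0.0288] 0.008030076522405675 [ 0.3421 -0.5734 -1.5222]
[[0,-0.35,0,0.01,-0.01,0,0,-0.35,0,0.01,-0.01,0,0,-0.35,0,0.01,-0.01,0,0,-0.35,0,0.01,-0.01,0,-0.44,0.02,0.01,0,0.28,0]]
[[-0.44,0.02,-0.01,0,0.28,0,-0.44,0.02,-0.02,0,0.28,0,-0.44,0.02,-0.04,0,0.28,0,-0.44,0.02,-0.06,0,0.28,0,-0.44,0.02,-0.08,0,0.28,0]]
[[-0.43,0.02,-0.09,0,0.28,0,-0.43,0.02,-0.11,0,0.28,0,-0.43,0.02,-0.13,0,0.28,0,-0.42,0.02,-0.14,0,0.28,0,-0.41,0.02,-0.16,0,0.28,0]]
[[-0.41,0.02,-0.17,0,0.28,0]]
[ 0.4907 -0.2654  0.12  ]
```

Request:
send_rows:
  steps: [0,-0.35,0,0.01,-0.01,0,0,-0.35,0,0.01,-0.01,0,0,-0.35,0,0.01,-0.01,0,0,-0.35,0,0.01,-0.01,0,0,0,0,0,0,0]

```text
time: 21.15
eef_pos: [0.4511, 0.288, 0.1722]
tcp_rot: [-1.171, -1.261, 1.263]
wrist_force: [-0.3, 0.8, -1.1]
finger_gap: 0.0079
```

Request:
send_rows:
  steps: [-0.44,0.01,0.01,0,0.28,0,-0.44,0.01,-0.01,0,0.28,0,-0.44,0.01,-0.02,0,0.28,0,-0.44,0.01,-0.04,0,0.28,0,-0.44,0.01,-0.06,0,0.28,0]

```text
time: 21.65
eef_pos: [0.46, 0.0696, 0.1654]
tcp_rot: [-1.255, -1.126, 1.122]
wrist_force: [0.5, -0.5, -1.4]
finger_gap: 0.0087
```

```bash
python3 - <<'E'
from h import *
where();print(r.get_state()["eef_pos"])
plan([(np.r_[lift(-.12,.07),.15],Rt(LY))])
E
```

```text
t 21.65 lift xy [np.float64(-0.2575495164979079), np.float64(0.35173355654678234)] z 0.1654474519272529 yawerr 0.27930235264635056 pitch 0.0028901993694739505 roll 0.005594375616277403 F [ 0.4522 -0.4685 -1.4141] gap 0.00870293869237485
[0.46   0.0696 0.1654]
[[-0.44,0.02,-0.08,0,0.29,0.01,-0.44,0.02,-0.1,0,0.29,0.01,-0.43,0.02,-0.11,0,0.29,0.01,-0.43,0.02,-0.13,0,0.29,0.01,-0.42,0.02,-0.15,0,0.29,0.01]]
[[-0.42,0.02,-0.16,0,0.29,0.01,-0.41,0.02,-0.18,0,0.29,0.01]]
```

Request:
send_rows:
  steps: [-0.44,0.02,-0.08,0,0.29,0.01,-0.44,0.02,-0.1,0,0.29,0.01,-0.43,0.02,-0.11,0,0.29,0.01,-0.43,0.02,-0.13,0,0.29,0.01,-0.42,0.02,-0.15,0,0.29,0.01]

```text
time: 22.15
eef_pos: [0.4703, -0.1632, 0.152]
tcp_rot: [-1.344, -0.962, 0.972]
wrist_force: [0.5, 0.7, -0.9]
finger_gap: 0.008
```

Request:
send_rows:
  steps: [-0.42,0.02,-0.16,0,0.29,0.01,-0.41,0.02,-0.15,0,0.29,0.01,0,0,0,0,0,0]

```text
time: 22.45
eef_pos: [0.4677, -0.2628, 0.145]
tcp_rot: [-1.379, -0.884, 0.906]
wrist_force: [-0.5, -0.1, -1.7]
finger_gap: 0.0081
```

```bash
python3 - <<'E'
from h import *
where()
plan([(np.r_[lift(-.102,.054),.10],Rt(LY))])
E
```

```text
t 22.45 lift xy [np.float64(-0.12317371878416322), np.float64(0.047607023194244896)] z 0.14503923508598826 yawerr -0.026694612787433347 pitch 0.0072927471249557155 roll -0.010967433974585328 F [-0.4505 -0.1297 -1.6847] gap 0.008089912368700202
[[0.04,0.22,-0.11,-0.03,-0.1,-0.04,0.03,0.22,-0.11,-0.03,-0.1,-0.04]]
```

Request:
send_rows:
  steps: [0.04,0.22,-0.11,-0.03,-0.1,-0.04,0.03,0.22,-0.1,-0.03,-0.1,-0.04,0,0,0,0,0,0]

```text
time: 22.75
eef_pos: [0.4884, -0.267, 0.0975]
tcp_rot: [-1.37, -0.913, 0.913]
wrist_force: [-1.0, -0.2, -1.0]
finger_gap: 0.0083
```

```bash
python3 - <<'E'
from h import *
where()
plan([(np.r_[lift(-.102,.054),.082],Rt(LY))])
E
```

```text
t 22.75 lift xy [np.float64(-0.10247323332532907), np.float64(0.05156119482848655)] z 0.09752498783680846 yawerr -0.0025663913409398886 pitch 0.0010326346995906982 roll 0.00045134060137014265 F [-0.9885 -0.2062 -1.0232] gap 0.008291271053982098
[[0.02,0.16,0,-0.01,-0.02,0]]
```

Request:
send_rows:
  steps: [0.02,0.14,0,0,-0.02,0,0,0,0,0,0,0]

```text
time: 22.95
eef_pos: [0.4884, -0.2642, 0.0823]
tcp_rot: [-1.367, -0.914, 0.916]
wrist_force: [-0.2, 0.0, -1.3]
finger_gap: 0.0082
```

```bash
python3 - <<'E'
from h import *
where()
c=r.capture("wrist");cv2.imwrite("pics/w13.png",c["img"]);railfit(c,(-.108,))
E
```

```text
t 22.95 lift xy [np.float64(-0.1035105005875766), np.float64(0.05422215000112108)] z 0.08225316798476368 yawerr 0.0006096375022076606 pitch 0.0029327027134912645 roll 0.0006697782060538504 F [-0.1873  0.0115 -1.2973] gap 0.0081743007357116
railfit n 4 dlat,dyaw [-0.001  -0.0063] rms 0.03245191674153794
```

View pics/w13.png

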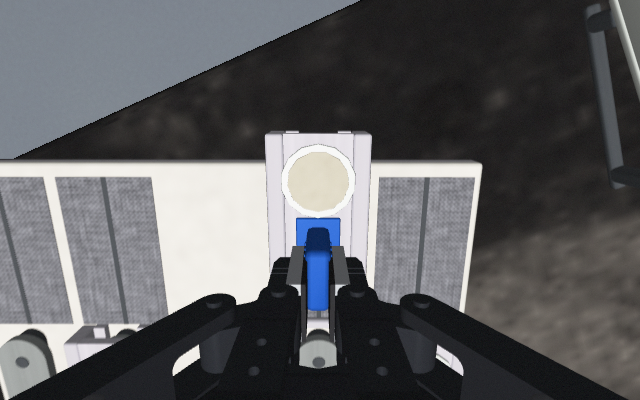

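Request:
send_rows:
  steps: [0,0.03,0,0,0,0,0,0,0,0,0,0]

```text
time: 23.2
eef_pos: [0.4898, -0.2646, 0.0819]
tcp_rot: [-1.371, -0.916, 0.916]
wrist_force: [-0.9, -0.4, -0.6]
finger_gap: 0.0085
```

Request:
send_rows:
  steps: [0,0.03,0,0,0,0,0,0,0,0,0,0]

```text
time: 23.4
eef_pos: [0.4902, -0.2648, 0.0798]
tcp_rot: [-1.373, -0.917, 0.916]
wrist_force: [1.0, -0.9, -0.3]
finger_gap: 0.0078
```

```bash
python3 - <<'E'
from h import *
where()
E
```

```text
t 23.4 lift xy [np.float64(-0.10160559599171197), np.float64(0.05433308122327351)] z 0.07981566653344678 yawerr 0.0009694359633127259 pitch -0.0029913933724089754 roll -0.0009452232629056367 F [ 0.9995 -0.8587 -0.2911] gap 0.007826354936298
```

Request:
send_rows:
  steps: [0,0.03,0,0.01,0,0,0,0,0,0,0,0]

```text
time: 23.6
eef_pos: [0.4909, -0.2651, 0.0779]
tcp_rot: [-1.373, -0.917, 0.916]
wrist_force: [-0.1, -0.2, -0.8]
finger_gap: 0.0079
```

Request:
send_rows:
  steps: [0,0.025,0,0.03,0,0,0,0,0,0,0,0]

```text
time: 23.8
eef_pos: [0.4914, -0.2653, 0.0784]
tcp_rot: [-1.372, -0.914, 0.918]
wrist_force: [1.1, -0.1, -0.9]
finger_gap: 0.0085
```

```bash
python3 - <<'E'
from h import *
where()
E
```

```text
t 23.8 lift xy [np.float64(-0.100278285226399), np.float64(0.05430233432486936)] z 0.07836562277838913 yawerr 0.0007221875732129068 pitch -0.0007157932929859724 roll -0.0028356874322428838 F [ 1.0524 -0.1484 -0.8731] gap 0.008543403480179792
```

Contact reached (z ≈ 0.078). Push.

Request:
send_rows:
  steps: [0,0.005,-0.15,0,0,0,0,0,0,0,0,0]

```text
time: 24.0
eef_pos: [0.5056, -0.2715, 0.0781]
tcp_rot: [-1.373, -0.914, 0.918]
wrist_force: [0.2, 0.2, -0.7]
finger_gap: 0.0079
```

Request:
send_rows:
  steps: [0,0,-0.15,0,0,0,0,0,0,0,0,0]

```text
time: 24.2
eef_pos: [0.5189, -0.277, 0.0779]
tcp_rot: [-1.372, -0.914, 0.918]
wrist_force: [0.7, 0.9, 0.4]
finger_gap: 0.0083
```

```bash
python3 - <<'E'
from h import *
where()
E
```

```text
t 24.2 lift xy [np.float64(-0.07044890992248061), np.float64(0.054077866897414985)] z 0.07789276717885595 yawerr 0.000453339568694755 pitch -2.5734102746375757e-05 roll -0.003285346490179919 F [0.7172 0.8933 0.4459] gap 0.008339220562807996
```

Request:
send_rows:
  steps: [0,0,-0.2,0,0,0,0,0,-0.2,0,0,0,0,0,0,0,0,0]

```text
time: 24.5
eef_pos: [0.5544, -0.2917, 0.0779]
tcp_rot: [-1.369, -0.912, 0.919]
wrist_force: [0.8, -0.1, 2.5]
finger_gap: 0.0079
```

Request:
send_rows:
  steps: [0,0,-0.15,0,0,0,0,0,-0.15,0,0,0,0,0,0,0,0,0]

```text
time: 24.8
eef_pos: [0.5807, -0.3024, 0.0789]
tcp_rot: [-1.369, -0.912, 0.92]
wrist_force: [2.4, -1.6, 3.6]
finger_gap: 0.008
```

Request:
send_rows:
  steps: [0,0,-0.08,0,0,0,0,0,0,0,0,0]

```text
time: 25.0
eef_pos: [0.5864, -0.3047, 0.0783]
tcp_rot: [-1.367, -0.911, 0.921]
wrist_force: [-0.2, 0.6, -1.3]
finger_gap: 0.0082
```

```bash
python3 - <<'E'
from h import *
where()
E
```

```text
t 25.0 lift xy [np.float64(0.0025521966103065896), np.float64(0.054305186611786335)] z 0.07834652774682815 yawerr 0.0012508717100815914 pitch 0.005400038650157073 roll -0.003669313923775841 F [-0.2036  0.578  -1.3024] gap 0.008234400994985283
```

Request:
send_rows:
  steps: [0,0,-0.08,0,0,0,0,0,0,0,0,0]

```text
time: 25.2
eef_pos: [0.5879, -0.3053, 0.0784]
tcp_rot: [-1.356, -0.903, 0.927]
wrist_force: [2.4, -1.4, 2.4]
finger_gap: 0.0083
```

Request:
send_rows:
  steps: [0,0,-0.06,0,0,0,0,0,0,0,0,0]

```text
time: 25.4
eef_pos: [0.5882, -0.3054, 0.0785]
tcp_rot: [-1.346, -0.895, 0.932]
wrist_force: [5.4, -3.3, -3.6]
finger_gap: 0.0084
```

```bash
python3 - <<'E'
from h import *
where()
E
```

```text
t 25.4 lift xy [np.float64(0.004412792006835649), np.float64(0.05428767571335416)] z 0.07847848229072685 yawerr 0.0017012750167615387 pitch 0.031512543099725135 roll -0.0058835231419154255 F [ 5.3911 -3.3276 -3.6342] gap 0.00839710753676806
```

Request:
send_rows:
  steps: [0,0,0,0,0,0,0,0,0,0,0,0,0,0,0,0,0,0,0,0,0,0,0,0]
  fingers: 0.45

```text
time: 25.8
eef_pos: [0.5876, -0.3053, 0.0773]
tcp_rot: [-1.344, -0.894, 0.932]
wrist_force: [1.2, -0.4, 1.1]
finger_gap: 0.0469
```

Request:
send_rows:
  steps: [0,-0.3,0.02,-0.1,0,0,0,-0.4,0.02,-0.1,0,0,-0.15,-0.4,0,0,0,0,-0.2,-0.3,0,0,0,0,0,0,0,0,0,0]

```text
time: 26.3
eef_pos: [0.5716, -0.3361, 0.2201]
tcp_rot: [-1.364, -0.91, 0.925]
wrist_force: [0.5, -0.8, -0.4]
finger_gap: 0.0467
```

```bash
python3 - <<'E'
from h import *
where()
c=r.capture("wrist");cv2.imwrite("pics/w14.png",c["img"])
pellets(c,(.108,.054,-.054));railfit(c,(.054,-.108,.108,-.054))
print("lift handle mid px",proj(c,np.r_[lift(0,0),.117]))
plan([(np.r_[lift(-.012,0),.16],Rt(LY))],v=.03)
E
```

```text
t 26.3 lift xy [np.float64(0.0009003171351119211), np.float64(0.01963272094509763)] z 0.22007136924036394 yawerr 0.003948096383445898 pitch 0.008634133769113778 roll -0.00512922780321301 F [ 0.4558 -0.7711 -0.4275] gap 0.0466888012798412
rail y 0.108 pred (np.float64(426.0868168556774), np.float64(150.7692589273907)) px/mm 1.2050855938803795 found [(np.int32(808), array([428.4, 149.7]))]
rail y 0.054 pred (np.float64(360.90373467257774), np.float64(150.47665593755056)) px/mm 1.2010413384397987 found []
rail y -0.054 pred (np.float64(230.84433000920427), np.float64(149.89282698398188)) px/mm 1.2010321688920966 found [(np.int32(783), array([229.1, 148.9]))]
railfit n 60 dlat,dyaw [0.0007 0.0007] rms 0.10646688642347742
lift handle mid px [291.9174 202.8041]
[[-0.07,0.19,0.04,-0.03,0.01,-0.01,-0.07,0.19,0.04,-0.03,0.01,-0.01,-0.07,0.19,0.04,-0.03,0.01,-0.01]]
```

View pics/w14.png

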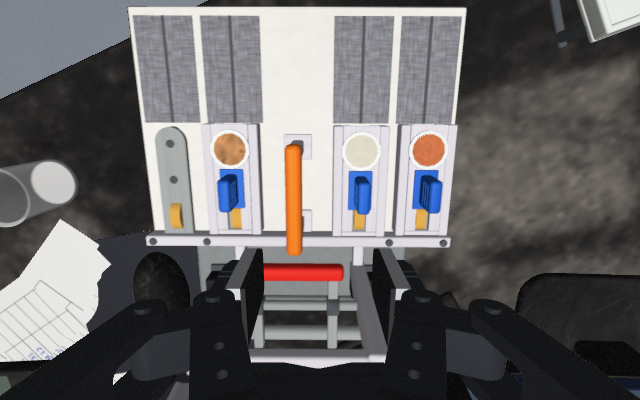

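Request:
send_rows:
  steps: [-0.07,0.19,0.02,-0.03,0.01,0.01,-0.06,0.19,0.02,-0.03,0.01,0.01,-0.06,0.19,0.02,0,0.01,0.01,0,0,0,0,0,0]

```text
time: 26.75
eef_pos: [0.5583, -0.3462, 0.1553]
tcp_rot: [-1.366, -0.912, 0.925]
wrist_force: [0.0, 0.1, 0.5]
finger_gap: 0.0469
```

```bash
python3 - <<'E'
from h import *
where()
plan([(np.r_[lift(-.008,0.0005),.087],Rt(LY))],v=.03)
E
```

```text
t 26.75 lift xy [np.float64(-0.007539604762337008), np.float64(0.005253780473801069)] z 0.15531546085917303 yawerr 0.004746945607217112 pitch 0.006037632889768469 roll -0.005315116608929471 F [0.0295 0.0834 0.4694] gap 0.046870829651089414
[[-0.01,0.23,0,-0.01,0.01,-0.01,-0.02,0.23,0,-0.01,0.01,-0.01,-0.02,0.23,0,-0.01,0.01,-0.01]]
```

Request:
send_rows:
  steps: [-0.02,0.23,0,-0.01,0.01,-0.01,-0.02,0.23,0,-0.01,0.01,-0.01,-0.02,0.23,0,-0.01,0.01,-0.01,0,0,0,0,0,0]

```text
time: 27.15
eef_pos: [0.5571, -0.3478, 0.0838]
tcp_rot: [-1.364, -0.917, 0.918]
wrist_force: [-1.2, -0.4, -0.1]
finger_gap: 0.0469
```

```bash
python3 - <<'E'
from h import *
where()
plan([(np.r_[lift(-.008,0.0005),.087],Rt(LY))],v=.03)
E
```

```text
t 27.15 lift xy [np.float64(-0.008074137043605722), np.float64(0.00324295342809412)] z 0.0838150735680244 yawerr 0.004142099556369405 pitch 0.003692945202636035 roll 0.0019666741297058588 F [-1.2259 -0.4063 -0.061 ] gap 0.04690002849772727
[[-0.03,-0.03,0,-0.03,0.03,0.01]]
```

Request:
send_rows:
  steps: [-0.03,-0.02,0,-0.02,0.03,0.0,0,0,0,0,0,0]

```text
time: 27.35
eef_pos: [0.5572, -0.3496, 0.0876]
tcp_rot: [-1.368, -0.918, 0.914]
wrist_force: [-0.3, -0.4, 1.3]
finger_gap: 0.0471
```

Request:
send_rows:
  steps: [0,0,0,0,0,0,0,0,0,0,0,0,0,0,0,0,0,0,0,0,0,0,0,0,0,0,0,0,0,0]
  fingers: 1
  newtons: 110

```text
time: 27.85
eef_pos: [0.5584, -0.351, 0.0911]
tcp_rot: [-1.373, -0.919, 0.913]
wrist_force: [1.4, -1.0, -2.5]
finger_gap: 0.0099
```

```bash
python3 - <<'E'
from h import *
where()
E
```

```text
t 27.85 lift xy [np.float64(-0.005612468108710628), np.float64(0.0008417533109289061)] z 0.09114515419424724 yawerr 0.00021367707649599943 pitch -0.004722081544219575 roll 0.0011474862149041254 F [ 1.3801 -0.9905 -2.5018] gap 0.009874444721120966
```

Request:
send_rows:
  steps: [0,-0.2,0,0,0,0,0,-0.2,0,0,0,0,0,-0.2,0,0,0,0]

```text
time: 28.15
eef_pos: [0.5583, -0.3509, 0.1461]
tcp_rot: [-1.369, -0.919, 0.912]
wrist_force: [6.0, -4.1, -12.1]
finger_gap: 0.0101
```

```bash
python3 - <<'E'
from h import *
where()
E
```

```text
t 28.15 lift xy [np.float64(-0.0057367045525229705), np.float64(0.0008746463571092595)] z 0.1461247871568641 yawerr 0.0006582479431642696 pitch -0.0021107187343039936 roll 0.0034644473046682722 F [  6.0291  -4.106  -12.0846] gap 0.010117303635004305
```

Request:
send_rows:
  steps: [0,-0.2,0,0,0,0,0,-0.2,0,0,0,0,0,-0.2,0,0,0,0,0,-0.15,0,0,0,0,0,0,0,0,0,0]

```text
time: 28.65
eef_pos: [0.5583, -0.3509, 0.2191]
tcp_rot: [-1.365, -0.919, 0.912]
wrist_force: [-0.5, -1.2, -5.7]
finger_gap: 0.0097
```

```bash
python3 - <<'E'
from h import *
where()
c=r.capture("wrist");cv2.imwrite("pics/w15.png",c["img"])
s=r.capture("scene");cv2.imwrite("pics/s15.png",cv2.resize(s["img"][170:300,320:500],None,fx=4,fy=4,interpolation=cv2.INTER_CUBIC))
E
```

```text
t 28.65 lift xy [np.float64(-0.005777350688771943), np.float64(0.0008993833896239313)] z 0.21906082431340065 yawerr 0.0014202082808713046 pitch 0.0010811671065387523 roll 0.005480283618577997 F [-0.533  -1.233  -5.7407] gap 0.009748300004016911
```

Request:
send_rows:
  steps: [0,-0.08,0,0,0,0,0,-0.03,0,0,0,0,0,0,0,0,0,0]

```text
time: 29.05
eef_pos: [0.5582, -0.3508, 0.2247]
tcp_rot: [-1.362, -0.918, 0.913]
wrist_force: [1.3, -2.7, -5.3]
finger_gap: 0.0101
```

```bash
python3 - <<'E'
from h import *
where()
E
```

```text
t 29.05 lift xy [np.float64(-0.005863338783332916), np.float64(0.0009303032055503408)] z 0.2247259311749807 yawerr 0.001803627997704338 pitch 0.004037026189061377 roll 0.006621734213468677 F [ 1.3288 -2.6871 -5.2711] gap 0.010055512912603448
```

Request:
send_rows:
  steps: [0,0.12,0,0,0,0,0,0.1,0,0,0,0,0,0,0,0,0,0]

```text
time: 29.35
eef_pos: [0.5582, -0.3508, 0.1998]
tcp_rot: [-1.363, -0.918, 0.913]
wrist_force: [3.1, -1.9, -6.5]
finger_gap: 0.0097
```

```bash
python3 - <<'E'
from h import *
where()
E
```

```text
t 29.35 lift xy [np.float64(-0.005857731317937968), np.float64(0.0008873987417521243)] z 0.19977150790281228 yawerr 0.001570000723492504 pitch 0.0035789949551879464 roll 0.0064581980948185125 F [ 3.0896 -1.9157 -6.5403] gap 0.009670786777148698
```

Peak height ≈ 0.134. Now settle onto the rung gently.

Request:
send_rows:
  steps: [0,0.05,0,0,0,0,0,0.04,0,0,0,0,0,0,0,0,0,0]

```text
time: 29.65
eef_pos: [0.5583, -0.3508, 0.1908]
tcp_rot: [-1.364, -0.919, 0.912]
wrist_force: [-1.5, -0.2, 2.3]
finger_gap: 0.0101
```

Request:
send_rows:
  steps: [0,0.03,0,0,0,0,0,0,0,0,0,0]

```text
time: 29.85
eef_pos: [0.5583, -0.3509, 0.1911]
tcp_rot: [-1.367, -0.919, 0.912]
wrist_force: [1.2, -1.6, -5.9]
finger_gap: 0.0098
```

```bash
python3 - <<'E'
from h import *
where()
E
```

```text
t 29.85 lift xy [np.float64(-0.0057406287513627145), np.float64(0.0009169182307734605)] z 0.191109072582617 yawerr 0.0010989307720924435 pitch -0.00035551164135314586 roll 0.0047954899500936565 F [ 1.2001 -1.6431 -5.949 ] gap 0.009811017137547843
```

Request:
send_rows:
  steps: [0,0,0,0,0,0,0,0,0,0,0,0,0,0,0,0,0,0,0,0,0,0,0,0]
  fingers: 0.45

```text
time: 30.25
eef_pos: [0.559, -0.3498, 0.1911]
tcp_rot: [-1.367, -0.921, 0.912]
wrist_force: [-0.4, -0.6, 0.7]
finger_gap: 0.0469
```

Request:
send_rows:
  steps: [0,-0.2,0,0,0,0,0,-0.4,0.05,0,0,0,0,-0.4,0.1,0,0,0,0,-0.4,0.2,0,0,0,0,0,0,0,0,0]

```text
time: 30.75
eef_pos: [0.525, -0.3358, 0.3333]
tcp_rot: [-1.36, -0.921, 0.914]
wrist_force: [0.9, -0.4, 1.0]
finger_gap: 0.0467
```

```bash
python3 - <<'E'
from h import *
where()
c=r.capture("wrist");cv2.imwrite("pics/w16.png",c["img"])
for h in (0,.05,.1):
    print("h",h,"handle",proj(c,np.r_[lift(0,0),.117+h]),"front corners",proj(c,np.r_[lift(-.145,.136),.05+h]),proj(c,np.r_[lift(-.145,-.136),.05+h]),"pellets",[proj(c,np.r_[lift(-.032,y),.0675+h]).round(0) for y in(.108,.054,-.054)])
E
```

```text
t 30.75 lift xy [np.float64(-0.04226605578301496), np.float64(0.002072514335425827)] z 0.3333272916934217 yawerr 0.004177742964483089 pitch 0.0042640231712638005 roll 0.00815690287179155 F [ 0.9407 -0.3784  1.0342] gap 0.04668910509126676
h 0 handle [314.41   213.8285] front corners [434.3922  74.654 ] [194.2454  73.4669] pellets [array([407., 176.]), array([361., 175.]), array([268., 175.])]
h 0.05 handle [314.3762 229.66  ] front corners [450.6704  70.3363] [177.7718  68.9582] pellets [array([419., 185.]), array([367., 184.]), array([262., 184.])]
h 0.1 handle [314.3306 250.9651] front corners [472.0702  64.6602] [156.0754  63.0202] pellets [array([434., 196.]), array([375., 196.]), array([254., 196.])]
```

View pics/w16.png

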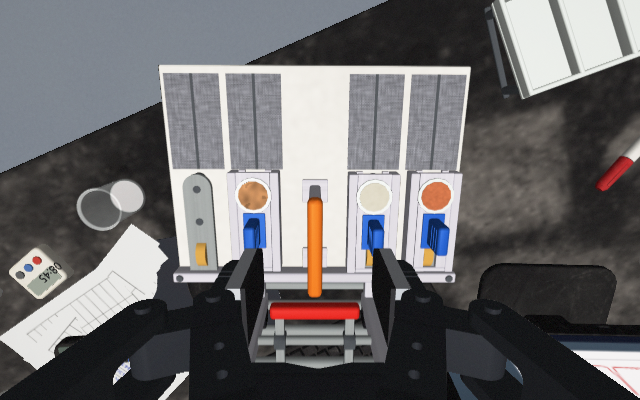

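```bash
python3 -c "
from h import *
print(r.hand_in());where()"
```

```text
the job is handed in; nothing more can be done
None
the job is handed in; nothing more can be done
```

All carriers present are home on the lift, and the carriage hangs on the upper rung. The job was handed in at about 31 s of simulated time; no verdict is reported back.

- **Carriers:** only three were present (carrier_a, carrier_c and carrier_d); carrier_b was absent. I slid carrier_c onto rail 3, carrier_a onto rail 1 and carrier_d onto rail 2, each until it stopped against the back stop. Rail 4 stayed free.
- **Lift:** I raised the carriage by its handle to about 0.134 m, judged from how far the arm rose. I then lowered it until it stopped at about 0.100 m, released the handle and backed away.
- **Last wrist picture:** the deck corners and all three pellets lie within 2 to 4 px of where they should be for a carriage height of 0.10 m with every carrier home. The detent rollers show in the notch windows, and the gripper is open and clear.
- **Not checked directly:** the carriage height and the pawl being hooked are inferred from the arm's stop and that picture, since neither joint can be read. I did not measure the bystanders again at the end. I steered clear of them, and the beaker and marker still show in the last picture.
- **Disagreement:** the first lift pose, taken from the top camera, was about 6 mm off the one from the wrist camera. I used the wrist pose, and the later wrist checks agreed with it to within 1 mm.

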